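# Load the grinding jars with agate balls

### The arm

A 6-joint arm with a two-finger parallel gripper is mounted at the origin on the work surface. World frame = base frame: x ahead of the robot, y to its left, z up, the work surface at z = 0. Lengths are in m, angles in rad, forces in N, time in s.
With the tool pointing down it reaches from about 0.375 to 0.9 m from the base axis. Payload 3.1 kg.
Tool frame: the origin (TCP) lies between the finger pads; the fingertips stand 17 mm ahead of it and the grasp point (between the pads) lies 2 mm behind it (robot.nose_length is the distance from the TCP to the fingertips, in m); z points along the fingers, y is the line along which they close (so a half turn about z gives the same grasp; the last joint's range is limited). The gripper opens to 87 mm and grips with 3 to 60 N. Pads are 19 mm wide; open, the fingers measure 117 mm over their backs; the gripper's body (75 mm by 190 mm) begins 51 mm behind the grasp point.
Start: joints at [-1.294, 0.527, 1.433, -0, 1.181, -0.178], TCP at [0.275, -0.561, 0.204] pointing down, gripper open.
Joint ranges: [-3.08, 3.08], [-0.75, 2.2], [0.22, 2.44], [-1.43, 4.57], [0, 2.65], [-2.85, 2.85]. Speed limits (rad/s): [2.79, 2.79, 3.14, 3.14, 3.14, 3.14].

### API

Orientations are given as a unit quaternion [x, y, z, w].
In Python, from rig import robot, cams gives the robot as it stands.
- The arm moves only by the shell command python3 -m pendant 'ROWS' [FORCE]. ROWS is JSON, a list of rows, each an object with "jaw": the opening, from 0 (shut) to 1 (fully open); "linear": the shift along the tool's x, y, z in cm, a list of three; "twist": the turn about the tool's z in degrees. A call has 1 to 12 rows; each row shifts and turns the commanded pose from where the row before left it, along the tool's axes as they then stand; what a row does not reach is not made up. A row lasts 1/12 s, in which the tool goes at most 41.7 mm and 7.16 degrees, less where a joint would pass 70% of its speed; a pose out of reach is approached as far as the arm can. A call is refused whole if a number of a shift passes 4.17 or a number of a turn 7.16, either way. A call with a gripper value outside its range is refused whole. The fingers move at their own pace and stop on an object; FORCE is the grip in N (left out, the last holds). Time passes only in rows, so rows that do not move let the fingers close. It gives the time, the measured TCP pose, the force, the opening and the grip force at its end, in the units of the state.
- robot.get_obs(): the state, without advancing time (a new reading comes with each control period).
- cams.camera(name): name is "side" or "top"; returns a dict with "color" (480x640x3 uint8, blue, green, red), "depth" (480x640 float32, m along the optical axis (not along the pixel's ray), 0 where there is no reading), "fov_y" (degrees; the focal length in pixels is half the picture's height over the tangent of half this angle, whatever the lens; pixels are square), "cx", "cy" (the principal point, pixels), "k1" (the pictures are not rectified: a ray, as slopes to the right and down, at radius r is drawn at 1 + k1 r^2 times it, then the intrinsics apply), "view" (4x4, takes a point from world to camera coordinates). Camera axes: x right, y down, z forward; pixel columns grow to the right and rows downward; lengths in m; the calibration is good to about 2 mm. A picture is of the moment at which its call begins.
- robot.hand_in(): hands the job in; it is judged then, once.
The state is a dict: "time": time; "q": joint angles; "joint_velocities": joint speeds; "joint_torque": joint torques, N m; "position": TCP position; "tool_rot": TCP orientation; "ft_force": force on the tool from outside, world axes, zero at the start; "moment": the same for the moment, N m; "grip_width": finger opening in m; "grip_force": force on a finger pad.
Only numpy, scipy, OpenCV 4.12 (cv2) and the standard library are available. Lean on these libraries where they do the work, as an engineer would, in place of code of your own. Each camera call takes 0.05 s, during which the arm holds its last target. There are 200 camera calls.

### The job

Load the two open grinding jars on the slanting stand with one brown agate ball each, taken from the ball case: agate chips, so come in slanting under the lamp, let each ball go only right at the mouth of its jar so that it rolls down gently to the bottom, and never drop one from higher up, onto the table or hard against a jar. Then shut the lid of the ball case fully. Leave the steel ball in its pocket, do not knock the lamp, and leave everything else standing where it is.

Things in the scene. Friction and masses are not known exactly. Their poses are not given: they have to be found in the camera images.
- agate1_center (a point): Centre of a brown polished agate grinding ball, 30 mm in diameter, 37 g. It starts in one of the three pockets of the ball case; which pocket varies. In its pocket the ball's centre stands 25 mm above the table, 9 mm above the top of the grey insert. The point's axes mean nothing.
- agate2_center (a point): Centre of the second agate ball, the same as the first.
- steel_ball_center (a point): Centre of a bright steel ball, also 30 mm in diameter, 110 g, in the third pocket of the case. It is not wanted and stays in the case.
- case: Ball case: blue open plastic box fixed to the table, 110 mm along its x, 220 mm along its y, 48 mm high, walls 4 mm. Origin: centre of its underside; x points from the robot's side to the hinge side, z up. Inside, a grey insert (top 16 mm above the table) has three pockets, 24 mm holes on which the 30 mm balls sit, in a row along the case's y at -62, 0 and +62 mm.
- lid (a joint): Lid angle, rad: 0 fully shut (flat on the walls, top face 54 mm above the table), about 1.6 upright, 1.9 its stop. Blue frame, clear window, 110 by 220 by 6 mm, 120 g, black 10 mm thumb tab at the middle of its free edge. Starts open, standing at the case's far side. Stiff hinge: it stays where it is left; 1 to 2 N at the free edge moves it.
- lid_hinge (a point): Middle of the lid's hinge line, on the far (+x) upper rim of the case, 48 mm above the table. The hinge line runs along the case's y.
- lid_edge (a point): Middle of the lid's free edge, on the face that looks down when the lid is shut, 110 mm from the hinge line.
- stand: Slanting metal stand fixed to the table with three grinding jars side by side, 95 mm apart along its y. 130 by 300 mm, all lower than the mouths. Origin: middle of its base on the table; x points away from the side the mouths face (roughly the robot's side), z up. The jars lean 30 degrees: each bore's axis, out of the mouth, is (-0.500, 0, 0.866) in the stand's frame.
- jar1: Open steel grinding jar, fixed in one of the stand's three places (which one varies). 66 mm outside diameter, 80 mm long; bore 50 mm in diameter, 70 mm deep, flat floor; axes as the stand's. Origin: on the table right below the mouth's centre. Gripper fingers do not fit into the bore; a ball let go in the mouth rolls down its lower wall.
- jar1_mouth (a point): Centre of the mouth of jar1, in the plane of its rim, 114 mm above the table. The rim's plane is square to the bore's axis.
- jar1_seat (a point): Where the centre of a 30 mm ball rests at the bottom of jar1: on the floor of the bore against its low wall, about 62 mm above the table.
- jar2: A second open steel grinding jar, the same as jar1.
- jar2_mouth (a point): Centre of the mouth of jar2, as for jar1.
- jar2_seat (a point): Where the centre of a ball rests at the bottom of jar2, as for jar1.
- capped_jar: A third jar on the stand, already loaded and closed with a blue screw cap that stands 19 mm past its rim. To be left alone. Same origin and axes as jar1.
- lamp: Black LED lamp fixed low over the stand: a bar 35 mm along x, 300 mm along y, 16 mm thick, underside 219 mm above the table, 105 mm above the mouths. Origin: on the table below the middle of its front edge, which lies about 5 mm behind the mouths' centres; axes as the stand's. A tool must come in slanting, about along the jars' axis. Its post stands 165 mm behind the front edge.
- pot_a: White specimen pot with orange cap, 44 mm in diameter, 50 mm high; bystander. Origin: centre of its underside.
- pot_b: Another such specimen pot; bystander.
- forceps: Steel forceps, 130 mm long, lying on the table; bystander.
- agate1: The same first agate ball as a body (its origin lies on the ball's surface and rolls with it: use its centre).
- agate2: The same second agate ball as a body (use its centre).

How it is judged:
On the way, in this order (a step that is already met when the one before it is completed fails the run):
1. one agate ball lies at the bottom of each of the two open jars (((distance between agate1_center and jar1_seat below 0.012 m and distance between agate2_center and jar2_seat below 0.012 m) or (distance between agate1_center and jar2_seat below 0.012 m and distance between agate2_center and jar1_seat below 0.012 m))), for 0.2 s.
2. the lid of the ball case is fully shut (value of joint lid below 0.06 rad), for 0.2 s.
At the end, for the whole second after the job is handed in: One agate ball at rest at the bottom of each open jar (its centre within 12 mm of the jar's seat point), the case's lid shut to less than 0.06 rad, and the steel ball still in its pocket (within 10 mm) (((distance between agate1_center and jar1_seat below 0.012 m and distance between agate2_center and jar2_seat below 0.012 m) or (distance between agate1_center and jar2_seat below 0.012 m and distance between agate2_center and jar1_seat below 0.012 m)) and value of joint lid below 0.06 rad and linear speed of each of agate1, agate2 below 0.03 m/s and distance of steel_ball_center from where it was at the start of the episode below 0.01 m); the robot touches nothing.
It fails at once if an agate ball is struck or pressed hard against a jar (more than 25 N) (contact force between any of agate1, agate2 and jar1 above 25 N or contact force between any of agate1, agate2 and jar2 above 25 N or contact force between any of agate1, agate2 and capped_jar above 25 N).
It fails at once if an agate ball is let go too high (its centre more than 36 mm above the mouths, 150 mm above the table, with no finger on it) ((height (world z) of agate1_center above 0.15 m and contact force between agate1 and the fingers below 0.02 N) or (height (world z) of agate2_center above 0.15 m and contact force between agate2 and the fingers below 0.02 N)).
It fails at once if an agate ball falls onto the table (height (world z) of any of agate1_center, agate2_center below 0.019 m).
It fails at once if the lamp is knocked (more than 5 N) (contact force between lamp and anything else above 5 N).
It fails at once if the steel ball is moved more than 15 mm, or a bystander more than 30 mm (distance of steel_ball_center from where it was at the start of the episode above 0.015 m or distance of any of pot_a, pot_b, forceps from where it was at the start of the episode above 0.03 m).
It also fails if it takes over 70 s, if anything falls off the work surface, if the arm or the gripper's body presses on something with over 40 N, if the wrist force passes 120 N, or if a joint passes its speed limit or range.

## Working session

There is one attempt and no reset: what is moved stays moved. The work goes in short steps, Python scripts to look and compute and a shell command to move; the robot and the scene stay as the last step left them, time stands still between calls to the robot, and variables do not carry over. Pictures are saved under pics/ and viewed, at most 12 in all, crops included, and the job is handed in when it is done.

```bash
mkdir -p pics
cat > h.py <<'E'
import numpy as np, cv2, json
from rig import robot, cams
from scipy.spatial.transform import Rotation as R
def rays(c,uv):
    f=240/np.tan(np.radians(c["fov_y"])/2)
    d=(np.atleast_2d(uv).astype(float)-[c["cx"],c["cy"]])/f
    s=d.copy()
    for _ in range(20): s=d/(1+c["k1"]*(s**2).sum(1,keepdims=True))
    V=np.array(c["view"]); Rm=V[:3,:3]
    return -Rm.T@V[:3,3], np.c_[s,np.ones(len(s))]@Rm
def onplane(c,uv,z):
    o,d=rays(c,uv); return o+d*((z-o[2])/d[:,2])[:,None]
def bydepth(c,uv):
    o,d=rays(c,uv); uv=np.atleast_2d(uv).astype(int)
    return o+d*c["depth"][uv[:,1],uv[:,0]][:,None]
E
python3 - <<'E'
from h import *
for n in("top","side"):
    c=cams.camera(n); cv2.imwrite(f"pics/{n}0.png",c["color"]); 
    np.savez(n+"0.npz",**c)
    print(n,c["fov_y"],c["cx"],c["cy"],c["k1"],rays(c,[320,240]))
E
```

```text
top 55.19864430918092 316.5755687096443 233.80747843196812 -0.11196233036507729 (array([0.35817013, 0.02926034, 1.10040733]), array([[ 0.18471265, -0.03443493, -0.98231007]]))
side 42.01096642825791 321.1392733885175 242.2549467763583 -0.06047848634746686 (array([0.47045601, 0.76534126, 0.95015803]), array([[ 0.07433582, -0.66926208, -0.73930967]]))
```

View pics/top0.png

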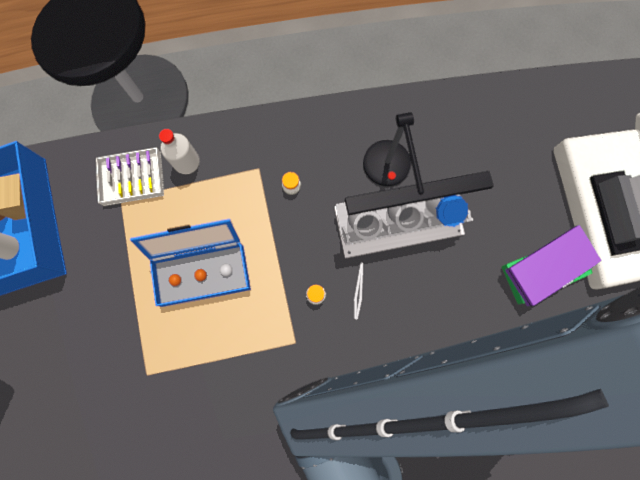

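View pics/side0.png

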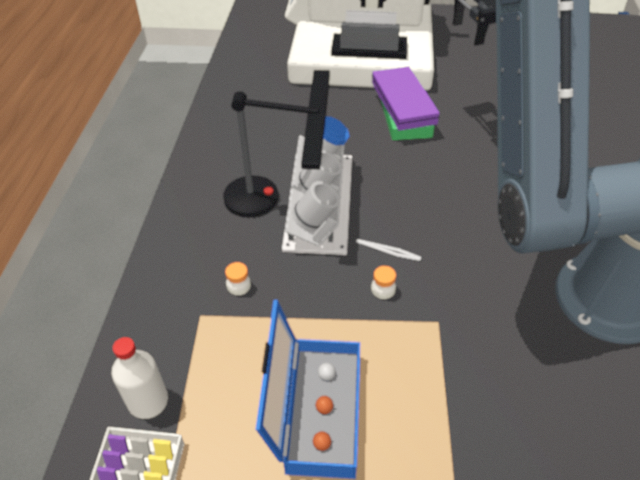

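The top view shows the case with agate balls at (175,280) and (201,275) and the steel ball at (226,270). The open jars are at (367,225) and (408,217), with the capped jar at (452,211). In the side view the balls are at (321,441), (324,405) and (327,372), and the lamp bar partly hides the jars near (320,190).

Run:
```python
from h import *
C={n:dict(np.load(n+"0.npz")) for n in("top","side")}
np.set_printoptions(precision=4,suppress=True)
def blobs(c,lo,hi,amin):
    m=cv2.inRange(cv2.cvtColor(c["color"],cv2.COLOR_BGR2HSV),lo,hi)
    n,l,s,ce=cv2.connectedComponentsWithStats(m)
    return [(ce[i],s[i]) for i in range(1,n) if s[i][4]>amin]
for n,c in C.items():
    print(n)
    for ce,s in blobs(c,(3,150,80),(13,255,255),40):
        print(" ball",ce.round(1),s,onplane(c,ce,.025)[0])
    for ce,s in blobs(c,(100,150,60),(125,255,255),150): print(" blue",ce.round(1),s,onplane(c,ce,.1305)[0])
    for ce,s in blobs(c,(14,150,100),(25,255,255),60): print(" orange",ce.round(1),onplane(c,ce,.05)[0])
a=cv2.resize(C["top"]["color"][165:265,325:505],None,fx=4.4,fy=4.4,interpolation=cv2.INTER_CUBIC)[:, :790]
cv2.imwrite("pics/cropt.png",a)
b=cv2.resize(C["side"]["color"][110:260,280:360],None,fx=4,fy=4,interpolation=cv2.INTER_CUBIC)
d=cv2.resize(C["top"]["color"][210:320,130:260],None,fx=3.5,fy=3.5,interpolation=cv2.INTER_CUBIC)
o=np.zeros((600,780,3),np.uint8);o[:,:320]=b;o[:385,322:322+455]=d;cv2.imwrite("pics/crops.png",o)
```

```text
top
 ball [31.1  6.9] [ 17   0  26  15 118] [1.3844 0.7178 0.025 ]
 ball [149.8   5. ] [137   0  32  16 138] [1.3008 0.3556 0.025 ]
 ball [210.6   4. ] [192   0  42  13 161] [1.268  0.1838 0.025 ]
 ball [357.6   5.5] [338   0  39  12 160] [ 1.1926 -0.2171  0.025 ]
 ball [383.7   2.7] [378   0  13   6  43] [ 1.191  -0.2905  0.025 ]
 ball [246.5   8.8] [243   3   9  13  41] [1.2326 0.0866 0.025 ]
 ball [277.4   5.4] [265   2  26  10  66] [1.2286 0.001  0.025 ]
 ball [311.2  11.3] [284   3  50  16 209] [ 1.1935 -0.0877  0.025 ]
 ball [ 5.2 15.6] [ 0  7 17 20 72] [1.3763 0.8026 0.025 ]
 ball [160.2  12.1] [154   8  14   9  41] [1.2699 0.3268 0.025 ]
 ball [254.8  19.1] [226   9  61  19 277] [1.1945 0.0681 0.025 ]
 ball [170.   29.7] [143  13  57  30 354] [1.2054 0.3028 0.025 ]
 ball [169.2  21.7] [162  17  15  10  42] [1.2323 0.3035 0.025 ]
 ball [218.8  25.7] [213  21  12   9  53] [1.1917 0.168  0.025 ]
 ball [ 6.2 40.9] [  0  23  17  37 195] [1.2826 0.7922 0.025 ]
 ball [27.4 27.1] [20 22 14 14 54] [1.3135 0.7256 0.025 ]
 ball [205.4  26.7] [200  22  12  10  43] [1.1953 0.2048 0.025 ]

[... 338 characters left out ...]
 258.1] [ 131  220  119   86 1395] [0.5461 0.2779 0.1305]
 orange [290.1 179.7] [0.7124 0.0394 0.05  ]
 orange [315.3 292.9] [0.4361 0.0228 0.05  ]
side
 ball [324.  404.8] [317 397  15  17 202] [0.5209 0.2867 0.025 ]
 ball [321.6 440.9] [314 433  16  17 222] [0.5188 0.3487 0.025 ]
 blue [334.5 131. ] [323 117  26  27 495] [ 0.5535 -0.289   0.1305]
 blue [269.2 383.9] [257 300  30 161 708] [0.5987 0.3153 0.1305]
 blue [328.4 346.4] [298 341  61  14 550] [0.5179 0.2425 0.1305]
 blue [290.3 396.7] [285 369  11  56 259] [0.5651 0.3331 0.1305]
 blue [320.2 468.5] [284 441  72  36 844] [0.5113 0.4354 0.1305]
 orange [236.  271.1] [0.7095 0.043  0.05  ]
 orange [384.4 275.1] [0.4334 0.0271 0.05  ]
```

View pics/cropt.png

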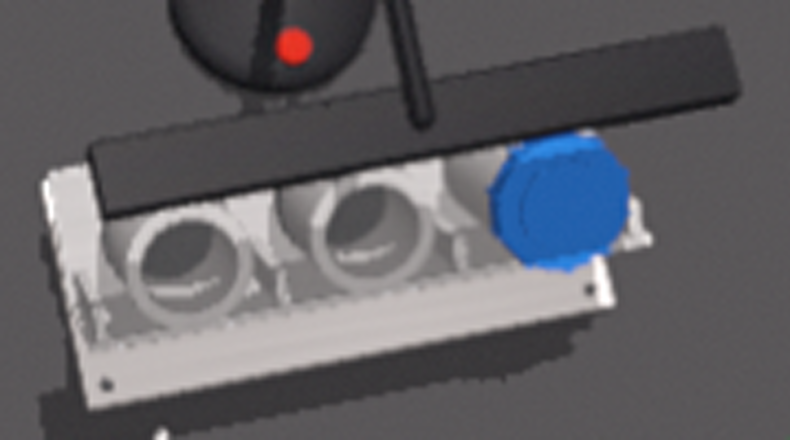

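View pics/crops.png

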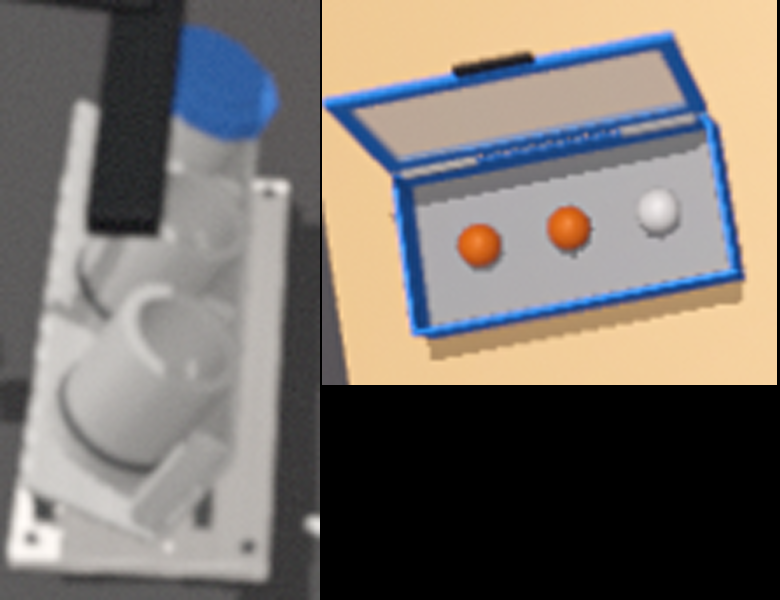

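```bash
python3 -m pendant --help 2>&1 | head -20
python3 - <<'E'
from h import *
np.set_printoptions(precision=4,suppress=True)
t=dict(np.load("top0.npz")); s=dict(np.load("side0.npz"))
j=onplane(t,[[368.2,225.9],[410.2,218.6]],.114); print("mouths",j)
# lamp bar front lower edge corners (crop px)
e=np.array([[107,217],[738,98]])/4.4+[325,165]; p=onplane(t,e,.219); print("lamp edge",p)
for v in (j,p): d=v[0]-v[1]; print("yaw",np.degrees(np.arctan2(-d[0],d[1])),np.linalg.norm(d))
q=np.array([[90,408],[612,305]])/4.4+[325,165]; p=onplane(t,q,0.006); d=p[0]-p[1]; print("base front",p,np.degrees(np.arctan2(-d[0],d[1])),np.linalg.norm(d))
r=np.array([[185,335]])/4+[280,110]; print("jar1 side",onplane(s,r,.114))
o=robot.get_obs(); print({k:np.round(o[k],4) for k in o})
print(R.from_quat(o["tool_rot"]).as_matrix())
E
```

```text
invalid input: not JSON, or not a number
mouths [[ 0.5578 -0.1153  0.114 ]
 [ 0.5592 -0.2106  0.114 ]]
lamp edge [[ 0.5656 -0.0672  0.219 ]
 [ 0.5751 -0.3667  0.219 ]]
yaw 0.8198271074822129 0.09533135845070251
yaw 1.8153497024180143 0.29959367707728063
base front [[ 0.5112 -0.0626  0.006 ]
 [ 0.521  -0.3613  0.006 ]] 1.8693480089620147 0.2988232037525811
jar1 side [[ 0.5546 -0.1135  0.114 ]]
{'time': np.float64(0.1), 'q': array([-1.2945,  0.5284,  1.4338,  0.    ,  1.1814, -0.1785]), 'joint_velocities': array([ 0.0016,  0.0009, -0.004 , -0.0003,  0.0002,  0.0003]), 'joint_torque': array([ -0.0008, -44.099 , -17.7149,   0.0635,   0.0534,  -0.    ]), 'position': array([ 0.2744, -0.5608,  0.2033]), 'tool_rot': array([ 0.9743,  0.2255, -0.    , -0.001 ]), 'ft_force': array([ 0.4988,  0.8486, -0.5872]), 'moment': array([-0.0092,  0.0836, -0.0318]), 'grip_force': np.float64(0.0), 'grip_width': np.float64(0.0873)}
[[ 0.8983  0.4393 -0.0005]
 [ 0.4393 -0.8983  0.0019]
 [ 0.0004 -0.0019 -1.    ]]
```

```bash
python3 -m pendant '[{"jaw":0.5,"linear":[0,0,-4],"twist":6},{"jaw":0.5,"linear":[0,0,-4],"twist":6},{"jaw":0.5,"linear":[0,0,-4],"twist":6},{"jaw":0.5,"linear":[0,0,-4],"twist":6},{"jaw":0.5,"linear":[2,-4,0],"twist":0},{"jaw":0.5,"linear":[2,-4,0],"twist":0},{"jaw":0.5,"linear":[2,-4,0],"twist":0},{"jaw":0.5,"linear":[2,-4,0],"twist":0},{"jaw":0.5,"linear":[2,-4,0],"twist":0},{"jaw":0.5,"linear":[2,-4,0],"twist":0},{"jaw":0.5,"linear":[2,-4,0],"twist":0},{"jaw":0.5,"linear":[2,-4,0],"twist":0}]'
cat > st.py <<'E'
from h import *
np.set_printoptions(precision=4,suppress=True)
o=robot.get_obs(); M=R.from_quat(o["tool_rot"]).as_matrix()
print("t",round(float(o["time"]),2),"p",np.array(o["position"]),"q",np.array(o["q"]),"\nX",M[:,0],"Y",M[:,1],"Z",M[:,2],"tilt",np.degrees(np.arccos(-M[2,2])),"F",np.array(o["ft_force"]),"gw",o["grip_width"],"gf",o["grip_force"])
E
python3 st.py
```

```text
time: 1.1
position: [0.413, -0.256, 0.3638]
tool_rot: [1.0, 0.018, -0.0, -0.0]
ft_force: [1.0, 0.4, 0.6]
grip_width: 0.0436
grip_force: 0.0
t 1.1 p [ 0.413  -0.256   0.3638] q [-0.7854  0.1717  1.5343  0.0001  1.4363  0.7499] 
X [ 0.9994  0.0354 -0.0004] Y [ 0.0354 -0.9994 -0.0006] Z [-0.0004  0.0006 -1.    ] tilt 0.042584699608804906 F [0.9907 0.4449 0.5797] gw 0.04358149675011066 gf 0.0
```

```bash
python3 -m pendant '[{"jaw":0.5,"linear":[3,-3.8,0],"twist":0},{"jaw":0.5,"linear":[3,-3.8,0],"twist":0},{"jaw":0.5,"linear":[3,-3.8,0],"twist":0},{"jaw":0.5,"linear":[3,-3.8,0],"twist":0},{"jaw":0.5,"linear":[3,-3.8,0],"twist":0},{"jaw":0.5,"linear":[3,-3.8,0],"twist":0},{"jaw":0.5,"linear":[3,-3.8,0],"twist":0},{"jaw":0.5,"linear":[3,-3.8,0],"twist":0},{"jaw":0.5,"linear":[3,-3.8,0],"twist":0},{"jaw":0.5,"linear":[4,0,0],"twist":0},{"jaw":0.5,"linear":[4,0,0],"twist":0},{"jaw":0.5,"linear":[4,0,0],"twist":0}]'; python3 st.py;python3 -m pendant '[{"jaw":0.5,"linear":[4,0,0],"twist":0},{"jaw":0.5,"linear":[4,0,0],"twist":0},{"jaw":0.5,"linear":[4,0,0],"twist":0},{"jaw":0.5,"linear":[4,0,0],"twist":0}]'; python3 st.py
```

```text
time: 2.1
position: [0.7554, 0.0503, 0.3637]
tool_rot: [1.0, 0.019, -0.0, 0.0]
ft_force: [1.7, -0.6, 0.5]
grip_width: 0.0433
grip_force: 0.0
t 2.1 p [0.7554 0.0503 0.3637] q [-0.0805  0.629   0.811  -0.0002  1.7025  1.4523] 
X [ 0.9993  0.0379 -0.0009] Y [ 0.0379 -0.9993  0.0001] Z [-0.0009 -0.0001 -1.    ] tilt 0.054454716706960365 F [ 1.7358 -0.6293  0.4503] gw 0.04329973521082908 gf 0.0
time: 2.43
position: [0.8876, 0.053, 0.352]
tool_rot: [1.0, 0.018, 0.006, -0.001]
ft_force: [-9.5, -2.0, 13.4]
grip_width: 0.0434
grip_force: 0.0
t 2.43 p [0.8876 0.053  0.352 ] q [-0.0663  0.9377  0.2174  0.0024  1.9752  1.4695] 
X [0.9993 0.0359 0.0114] Y [ 0.0359 -0.9994 -0.001 ] Z [ 0.0114  0.0014 -0.9999] tilt 0.6571006280694595 F [-9.4648 -1.9638 13.4087] gw 0.04341303769752739 gf 0.0
```

```bash
python3 -m pendant '[{"jaw":0.5,"linear":[-0.5,-3,0],"twist":0},{"jaw":0.5,"linear":[0,-3,0],"twist":0},{"jaw":0.5,"linear":[0,-2,0],"twist":0},{"jaw":0.5,"linear":[1,0,0],"twist":0},{"jaw":0.5,"linear":[1,0,0],"twist":0},{"jaw":0.5,"linear":[1,0,0],"twist":0},{"jaw":0.5,"linear":[1,0,0],"twist":0},{"jaw":0.5,"linear":[0,0,0],"twist":0}]'; python3 st.py
```

```text
time: 3.1
position: [0.8925, 0.1277, 0.3428]
tool_rot: [1.0, 0.017, 0.019, -0.002]
ft_force: [0.5, 0.2, -0.4]
grip_width: 0.0434
grip_force: 0.0
t 3.1 p [0.8925 0.1277 0.3428] q [0.0176 0.9473 0.2198 0.0032 1.9367 1.5562] 
X [0.9987 0.0333 0.0377] Y [ 0.0334 -0.9994 -0.0024] Z [ 0.0376  0.0036 -0.9993] tilt 2.1675214077231106 F [ 0.4879  0.2408 -0.3507] gw 0.04335337202043539 gf 0.0
```

```bash
python3 -m pendant '[{"jaw":0.5,"linear":[3,0,0],"twist":0},{"jaw":0.5,"linear":[3,0,0],"twist":0},{"jaw":0.5,"linear":[3,0,0],"twist":0},{"jaw":0.5,"linear":[3,0,0],"twist":0}]'; python3 st.py; python3 -m pendant '[{"jaw":0.5,"linear":[3,0,-3],"twist":0},{"jaw":0.5,"linear":[3,0,-3],"twist":0},{"jaw":0.5,"linear":[3,0,-3],"twist":0},{"jaw":0.5,"linear":[3,0,-3],"twist":0}]'; python3 st.py
```

```text
time: 3.43
position: [0.9294, 0.121, 0.3155]
tool_rot: [0.998, 0.017, 0.055, -0.006]
ft_force: [0.4, -0.1, 0.0]
grip_width: 0.0438
grip_force: 0.0
t 3.43 p [0.9294 0.121  0.3155] q [0.0063 0.9803 0.2193 0.0133 1.8327 1.5471] 
X [0.9934 0.0334 0.1094] Y [ 0.0347 -0.9994 -0.0098] Z [ 0.109   0.0136 -0.9939] tilt 6.306065761901571 F [ 0.4058 -0.123   0.0372] gw 0.04381642454069285 gf 0.0
time: 3.77
position: [0.9235, 0.111, 0.4044]
tool_rot: [0.994, 0.018, 0.103, -0.011]
ft_force: [-0.3, -0.8, 1.1]
grip_width: 0.0437
grip_force: 0.0
t 3.77 p [0.9235 0.111  0.4044] q [-0.0096  0.885   0.218   0.0282  1.8324  1.5359] 
X [0.9781 0.0328 0.2055] Y [ 0.0373 -0.9991 -0.018 ] Z [ 0.2048  0.0252 -0.9785] tilt 11.907319206379805 F [-0.2596 -0.7555  1.1019] gw 0.04367744335290669 gf 0.0
```

```bash
python3 -m pendant '[{"jaw":0.5,"linear":[3.3,-0.3,-3],"twist":0},{"jaw":0.5,"linear":[3.3,-0.3,-3],"twist":0},{"jaw":0.5,"linear":[3.3,-0.3,-3],"twist":0},{"jaw":0.5,"linear":[3.3,-0.3,-3],"twist":0},{"jaw":0.5,"linear":[3.3,-0.3,-3],"twist":0},{"jaw":0.5,"linear":[3.3,-0.3,-3],"twist":0},{"jaw":0.5,"linear":[3.3,-0.3,-3],"twist":0},{"jaw":0.5,"linear":[3.3,-0.3,-3],"twist":0},{"jaw":0.5,"linear":[0,0,0],"twist":0}]'; python3 st.py
```

```text
time: 4.52
position: [0.896, 0.1099, 0.5602]
tool_rot: [0.98, 0.018, 0.197, -0.02]
ft_force: [-0.3, -1.4, 0.6]
grip_width: 0.0437
grip_force: 0.0
t 4.52 p [0.896  0.1099 0.5602] q [-0.0213  0.7165  0.218   0.057   1.8117  1.538 ] 
X [0.9218 0.0267 0.3868] Y [ 0.0429 -0.9985 -0.0332] Z [ 0.3853  0.0472 -0.9216] tilt 22.84335512561683 F [-0.304  -1.3936  0.6493] gw 0.04372792986226627 gf 0.0
```

```bash
python3 -m pendant '[{"jaw":0.5,"linear":[3.3,0,-3],"twist":0},{"jaw":0.5,"linear":[3.3,0,-3],"twist":0},{"jaw":0.5,"linear":[3.3,0,-3],"twist":0},{"jaw":0.5,"linear":[3.3,0,-3],"twist":0},{"jaw":0.5,"linear":[0,0,0],"twist":0}]'
cat > go.py <<'E'
import sys
from h import *
np.set_printoptions(precision=2,suppress=True)
# shift of the tool (cm, tool axes) bringing the tool point (0,0,d) to a world target
o=robot.get_obs(); M=R.from_quat(o["tool_rot"]).as_matrix()
x,y,z,d=map(float,sys.argv[1:5])
print("shift cm",M.T@(np.array([x,y,z])-(np.array(o["position"])+M[:,2]*d))*100)
E
python3 st.py; python3 go.py .519 .348 .13 .013
```

```text
time: 4.93
position: [0.872, 0.0961, 0.6378]
tool_rot: [0.97, 0.017, 0.243, -0.025]
ft_force: [0.1, -0.2, 1.3]
grip_width: 0.0434
grip_force: 0.0
t 4.93 p [0.872  0.0961 0.6378] q [-0.046   0.6297  0.218   0.0798  1.8058  1.5276] 
X [0.8815 0.0211 0.4716] Y [ 0.0449 -0.9982 -0.0394] Z [ 0.47    0.0559 -0.8809] tilt 28.246513089662226 F [ 0.108  -0.2363  1.3016] gw 0.04336048534853873 gf 0.0
shift cm [-54.54 -24.73  28.25]
```

```bash
python3 -m pendant '[{"jaw":0.5,"linear":[-3,-1.9,0],"twist":0},{"jaw":0.5,"linear":[-3.6,-1.9,0],"twist":0},{"jaw":0.5,"linear":[-3.6,-1.9,0],"twist":0},{"jaw":0.5,"linear":[-3.6,-1.9,0],"twist":0},{"jaw":0.5,"linear":[-3.6,-1.9,0],"twist":0},{"jaw":0.5,"linear":[-3.6,-1.9,0],"twist":0},{"jaw":0.5,"linear":[-3.6,-1.9,0],"twist":0},{"jaw":0.5,"linear":[-3.6,-1.9,0],"twist":0},{"jaw":0.5,"linear":[-3.6,-1.9,0],"twist":0},{"jaw":0.5,"linear":[-3.6,-1.9,0],"twist":0},{"jaw":0.5,"linear":[-3.6,-1.9,0],"twist":0},{"jaw":0.5,"linear":[-3.6,-1.9,0],"twist":0}]'; python3 st.py; python3 go.py .5195 .348 .025 .013
```

```text
time: 5.93
position: [0.4875, 0.315, 0.4435]
tool_rot: [0.97, 0.017, 0.24, -0.026]
ft_force: [0.2, 1.4, 0.5]
grip_width: 0.0436
grip_force: 0.0
t 5.93 p [0.4875 0.315  0.4435] q [ 0.471   0.0824  1.5306 -0.1819  1.0739  2.0568] 
X [0.8846 0.0205 0.4659] Y [ 0.0451 -0.9981 -0.0417] Z [ 0.4641  0.0579 -0.8839] tilt 27.887285405460062 F [0.2213 1.4231 0.4801] gw 0.04363413217953076 gf 0.0
shift cm [-16.6   -1.4   37.36]
```

```bash
python3 -m pendant '[{"jaw":0.5,"linear":[-3.5,-0.3,2],"twist":0},{"jaw":0.5,"linear":[-3.5,-0.3,2],"twist":0},{"jaw":0.5,"linear":[-3.5,-0.3,2],"twist":0},{"jaw":0.5,"linear":[-3.5,-0.3,2],"twist":0},{"jaw":0.5,"linear":[-2.6,-0.2,2],"twist":0},{"jaw":0.5,"linear":[0,0,3.5],"twist":0},{"jaw":0.5,"linear":[0,0,3.5],"twist":0},{"jaw":0.5,"linear":[0,0,3.5],"twist":0},{"jaw":0.5,"linear":[0,0,3.5],"twist":0},{"jaw":0.5,"linear":[0,0,3],"twist":0},{"jaw":0.5,"linear":[0,0,2],"twist":0},{"jaw":0.5,"linear":[0,0,0],"twist":0}]'; python3 st.py; python3 go.py .5195 .348 .025 .013
```

```text
time: 6.93
position: [0.4766, 0.3408, 0.1065]
tool_rot: [0.971, 0.017, 0.237, -0.024]
ft_force: [0.1, 0.9, -0.5]
grip_width: 0.0433
grip_force: 0.0
t 6.93 p [0.4766 0.3408 0.1065] q [ 0.5348  0.5468  1.9585 -0.7881  0.2676  2.7981] 
X [0.887  0.0214 0.4612] Y [ 0.044  -0.9983 -0.0384] Z [ 0.4596  0.0544 -0.8865] tilt 27.568468643548734 F [ 0.0607  0.9179 -0.5018] gw 0.04331846275804295 gf 0.0
shift cm [ 0.06 -0.22  7.94]
```

```bash
python3 -m pendant '[{"jaw":0.5,"linear":[0,-0.2,0],"twist":-5},{"jaw":0.5,"linear":[0,0,0],"twist":-5},{"jaw":0.5,"linear":[0,0,2],"twist":0},{"jaw":0.5,"linear":[0,0,2],"twist":0},{"jaw":0.5,"linear":[0,0,0],"twist":0}]'; python3 st.py; python3 go.py .5195 .348 .025 .013
python3 - <<'E'
from h import *
c=cams.camera("side"); t=cams.camera("top")
o=np.hstack([cv2.resize(c["color"][320:480,240:400],None,fx=2.5,fy=2.5),cv2.resize(t["color"][200:320,130:250],(400,400))]);cv2.imwrite("pics/g1.png",o)
E
```

```text
time: 7.35
position: [0.4949, 0.3457, 0.0741]
tool_rot: [0.965, 0.102, 0.24, -0.004]
ft_force: [-0.3, -0.7, -0.1]
grip_width: 0.0437
grip_force: 0.0
t 7.35 p [0.4949 0.3457 0.0741] q [ 0.5237  0.625   1.9385 -0.9745  0.2226  2.8051] 
X [0.8639 0.1945 0.4645] Y [ 0.1983 -0.9793  0.0413] Z [ 0.4629  0.0565 -0.8846] tilt 27.79683713838995 F [-0.2689 -0.7369 -0.1141] gw 0.043709543955614015 gf 0.0
shift cm [-0.11  0.06  4.2 ]
```

View pics/g1.png

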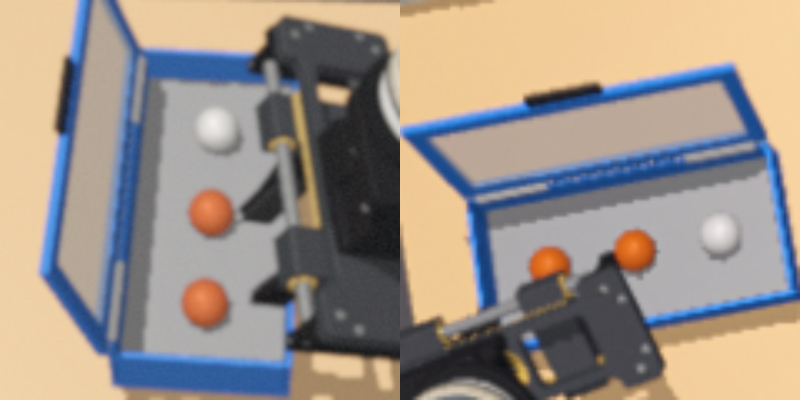

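The side crop shows the balls at (205,300), (211,212) and (217,130), with the fingertips at about (258,293) and (250,215). The fingers are still above and in front of ball 1. I'll check the parallax by projecting the tip.

```bash
cat >> h.py <<'E'
def proj(c,P):
    f=240/np.tan(np.radians(c["fov_y"])/2); V=np.array(c["view"])
    p=V[:3,:3]@np.asarray(P)+V[:3,3]; s=p[:2]/p[2]; return f*s*(1+c["k1"]*(s@s))+[c["cx"],c["cy"]]
E
python3 - <<'E'
from h import *
c=dict(np.load("side0.npz"));t=dict(np.load("top0.npz"))
o=robot.get_obs();M=R.from_quat(o["tool_rot"]).as_matrix();p=np.array(o["position"])
for s in(-.022,.022): 
    P=p+M[:,2]*.017+M[:,1]*s
    print((proj(c,P)-[240,320])*2.5,(proj(t,P)-[130,200])*400/120)
E
```

```text
[236.1301316  311.27201463] [107.98341106 298.71920148]
[227.94725302 242.52411566] [166.80056941 276.42366026]
```

Run:
```python
from h import *
np.set_printoptions(precision=1,suppress=True)
c=cams.camera("side"); 
o=robot.get_obs();M=R.from_quat(o["tool_rot"]).as_matrix();p=np.array(o["position"])
vv,uu=np.mgrid[380:450,320:365]; uv=np.c_[uu.ravel(),vv.ravel()]
P=bydepth(c,uv); Q=(P-p)@M*1000
k=(np.abs(Q[:,0])<25)&(Q[:,2]>-30)&(Q[:,2]<22)&(P[:,2]>.035)
for a,u in sorted(zip(Q[k].tolist(),uv[k].tolist()),key=lambda s:-s[0][2])[:60:2]: print(np.array(a),u,end=' ; ')
im=cv2.resize(c["color"][370:450,310:390],None,fx=6,fy=6,interpolation=cv2.INTER_CUBIC); cv2.imwrite("pics/g2.png",im)
```

```text
[  9.1 -28.7 -17.8] [341, 439] ; [ -0.2 -31.1 -18.5] [347, 441] ; [  8.1  20.8 -19.1] [338, 407] ; [ -3.9  20.6 -19.2] [345, 408] ; [  3.1  19.7 -19.2] [341, 408] ; [  3.1  21.2 -19.5] [341, 407] ; [  8.   23.7 -19.7] [338, 405] ; [  1.6  21.2 -19.8] [342, 407] ; [  8.1  25.1 -20.3] [338, 404] ; [ -4.9  20.2 -20.4] [346, 408] ; [  8.8 -28.3 -20.4] [342, 438] ; [  7.5  19.9 -21. ] [339, 407] ; [  9.5 -30.2 -21.2] [342, 439] ; [ -6.   19.8 -21.5] [347, 408] ; [ -7.6  19.9 -21.6] [348, 408] ; [ -9.3  20.1 -21.7] [349, 408] ; [ 10.1 -32.  -21.8] [342, 440] ; [ -6.4 -32.  -22. ] [352, 441] ; [ -8.1 -31.9 -22.1] [353, 441] ; [ -4.6 -32.3 -22.2] [351, 441] ; [-10.4  19.7 -22.8] [350, 408] ; [ -5.3  20.6 -22.9] [347, 407] ; [  8.2 -24.8 -23.2] [343, 435] ; [  0.5  19.6 -23.7] [344, 407] ; [  3.8  20.7 -23.8] [342, 406] ; [  9.5 -31.3 -23.9] [343, 439] ; [  8.3  26.5 -24.1] [339, 402] ; [ 11.   19.7 -24.1] [338, 406] ; [  7.2 -25.2 -24.2] [344, 435] ; [  6.7 -32.7 -24.4] [345, 440] ;
```

View pics/g2.png

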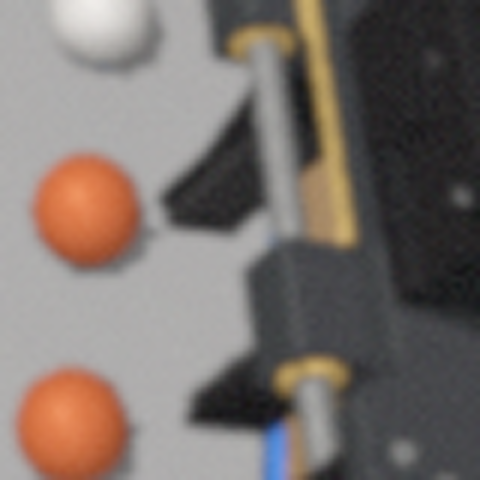

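The crop shows the two black fingertips at (190,205) and (220,395). That is about 35 mm further back along the tool than the reported pose implies, so I'll check the offset against the body.

Run:
```python
from h import *
np.set_printoptions(precision=1,suppress=True)
o=robot.get_obs();M=R.from_quat(o["tool_rot"]).as_matrix();p=np.array(o["position"])
for n in("side","top"):
    c=cams.camera(n)
    vv,uu=np.mgrid[0:480,0:640]; uv=np.c_[uu.ravel(),vv.ravel()]
    k=c["depth"].ravel()>0
    uv=uv[k];P=bydepth(c,uv); Q=(P-p)@M*1000
    k=(np.abs(Q[:,0])<60)&(np.abs(Q[:,1])<110)&(Q[:,2]>-150)&(Q[:,2]<22)&(P[:,2]>.052)
    Q=Q[k]
    for z in range(-150,20,10):
        s=Q[(Q[:,2]>=z)&(Q[:,2]<z+10)]
        if len(s)>2: print(n,z,len(s),"x",s[:,0].min(),s[:,0].max(),"y",s[:,1].min(),s[:,1].max())
```

```text
side -150 344 x -22.743928242104975 28.91509936865552 y -53.89724323164188 14.324809598106732
side -140 2273 x -37.728225474984015 38.12979085198438 y -97.8664786210135 92.71251270692505
side -130 971 x -38.531858893205644 38.87699314821285 y -98.02440618345217 92.52538864705683
side -120 767 x -38.684763928422484 39.208872925000364 y -95.96588377551645 90.58823254324388
side -110 676 x -30.859045678157802 39.56173590391642 y -89.81275392933405 82.99596469393961
side -100 414 x -37.59737797220053 38.9236177696605 y -89.99428740434993 83.3425339061856
side -90 35 x -32.23868452115153 32.326496455185975 y -88.78533879859188 77.73732802595948
side -80 15 x -4.977567425174086 5.158378579165573 y 23.888586340214438 26.389539965531007
side -70 63 x -8.177674515308997 11.106530736424759 y 19.083666122246676 33.865089497324774
side -60 47 x -9.133080802714574 11.513854380044396 y -35.93076689538862 31.98911570634265
side -50 99 x -7.183359462365186 11.895587406252409 y -36.353342166550505 30.335210588617045
side -40 111 x -10.656449179543573 12.303166886063487 y -33.87530907615246 28.3894546
[... 494 characters left out ...]
8581568 40.19725345866803 y -91.14281674650499 93.07449030099103
top -110 271 x -36.445249631426414 40.49949127077088 y -86.8512204478754 85.67305868744965
top -100 51 x -14.72331669649394 40.16424094580524 y -84.63661811393561 86.3669148798419
top -70 12 x 8.775950392060148 13.549159649446839 y -35.72342898029636 -21.573646981414292
top -60 5 x 8.922048362362505 12.898187541779517 y -28.93095580855543 -22.078760050459987
top -50 7 x 3.8763629366563506 8.800526974916131 y -23.750950022240975 -20.789213186139236
top -40 3 x 0.9746866954337212 3.9699647199903922 y -22.181429564845953 -21.234612990456235
top -30 6 x -0.645636205354055 13.575897597763376 y -30.022345622827746 -21.407822126764128
```

```bash
python3 -m pendant '[{"jaw":0.5,"linear":[-0.1,0,1.5],"twist":0},{"jaw":0.5,"linear":[0,0,1.5],"twist":0},{"jaw":0.5,"linear":[0,0,1],"twist":0},{"jaw":0.5,"linear":[0,0,0],"twist":0}]'
cat > tip.py <<'E'
from h import *
np.set_printoptions(precision=1,suppress=True)
print("nose",robot.nose_length)
o=robot.get_obs();M=R.from_quat(o["tool_rot"]).as_matrix();p=np.array(o["position"])
c=cams.camera("side"); vv,uu=np.mgrid[0:480,0:640]; uv=np.c_[uu.ravel(),vv.ravel()]
uv=uv[c["depth"].ravel()>0];P=bydepth(c,uv); Q=(P-p)@M*1000
hsv=cv2.cvtColor(c["color"],cv2.COLOR_BGR2HSV)[uv[:,1],uv[:,0]]
k=(np.abs(Q[:,0])<14)&(np.abs(Q[:,1])<45)&(Q[:,2]>-60)&(Q[:,2]<22)&(hsv[:,2]<70)
Q=Q[k];P=P[k]
for z in range(-60,20,5):
    s=Q[(Q[:,2]>=z)&(Q[:,2]<z+5)]
    if len(s)>2: print(z,len(s),s.min(0),s.max(0),np.round(P[(Q[:,2]>=z)&(Q[:,2]<z+5)].mean(0),3)*1000)
E
python3 tip.py; python3 st.py
```

```text
time: 7.93
position: [0.5155, 0.3493, 0.0434]
tool_rot: [0.967, 0.102, 0.235, -0.004]
ft_force: [0.3, -0.2, 0.0]
grip_width: 0.0437
grip_force: 0.0
nose 0.017
-60 13 [ -6.9  19.3 -58.8] [ 10.8  30.2 -56. ] [500. 324.  99.]
-55 12 [  4.5  18.9 -54.8] [ 10.7  29.4 -50.7] [504. 325.  95.]
-50 23 [  1.7 -34.3 -49.6] [ 11.2  26.4 -45.2] [503. 340.  89.]
-45 25 [ -1.2 -33.1 -45. ] [ 11.9  25.4 -40.1] [504. 344.  85.]
-40 34 [ -3.  -32.9 -39.9] [ 11.5  26.1 -35.1] [503. 352.  80.]
-35 42 [ -6.2 -33.1 -34.9] [ 11.2  25.9 -30.1] [503. 352.  74.]
-30 47 [ -7.2 -33.2 -29.9] [ 11.   27.2 -25.1] [506. 350.  70.]
-25 16 [ -5.6 -32.5 -24.8] [ 10.7  27.  -21.8] [509. 354.  67.]
t 7.98 p [0.5148 0.3491 0.0437] q [ 0.506   0.6949  1.9003 -1.0352  0.1995  2.8534] 
X [0.8691 0.196  0.4542] Y [ 0.1998 -0.979   0.0401] Z [ 0.4525  0.0559 -0.89  ] tilt 27.1266554340418 F [-0.5275  0.3539  0.5539] gw 0.04324820977868893 gf 0.0
```

```bash
python3 -m pendant '[{"jaw":0.5,"linear":[0,0,0],"twist":-6},{"jaw":0.5,"linear":[0,0,0],"twist":-6},{"jaw":0.5,"linear":[0,0,0],"twist":0}]'; python3 st.py; python3 go.py .5195 .348 .025 -.0245
```

```text
time: 8.23
position: [0.514, 0.349, 0.0442]
tool_rot: [0.95, 0.204, 0.234, 0.021]
ft_force: [-0.6, -0.6, -0.7]
grip_width: 0.0438
grip_force: 0.0
t 8.23 p [0.514  0.349  0.0442] q [ 0.5066  0.6934  1.9018 -1.0355  0.1995  2.6424] 
X [0.8076 0.3975 0.4357] Y [ 0.3782 -0.9159  0.1346] Z [ 0.4525  0.0561 -0.89  ] tilt 27.128024359096578 F [-0.6371 -0.6086 -0.7233] gw 0.043818547553948935 gf 0.0
shift cm [-0.44  0.04  4.4 ]
```

```bash
python3 -m pendant '[{"jaw":0.5,"linear":[-0.45,0,1],"twist":0},{"jaw":0.5,"linear":[0,0,1],"twist":0},{"jaw":0.5,"linear":[0,0,1],"twist":0},{"jaw":0.5,"linear":[0,0,0],"twist":0}]'; python3 st.py; python3 go.py .5195 .348 .025 -.0245; python3 tip.py | tail -3
```

```text
time: 8.57
position: [0.5249, 0.349, 0.0147]
tool_rot: [0.951, 0.203, 0.233, 0.021]
ft_force: [0.9, 1.4, 0.4]
grip_width: 0.0433
grip_force: 0.0
t 8.57 p [0.5249 0.349  0.0147] q [ 0.4959  0.7565  1.8863 -1.2511  0.1757  2.855 ] 
X [0.8094 0.3956 0.4341] Y [ 0.3764 -0.9168  0.1336] Z [ 0.4508  0.0552 -0.8909] tilt 27.011978785021302 F [0.869  1.4001 0.4093] gw 0.04330481430037775 gf 0.0
shift cm [-0.03  0.03  1.29]
-35 31 [ -2.8 -33.2 -34.8] [ 10.9  26.1 -30.1] [513. 355.  45.]
-30 38 [ -4.7 -33.  -30. ] [ 11.6  26.2 -25.1] [515. 355.  41.]
-25 10 [ -7.7 -32.6 -24.8] [ 10.8  25.2 -22.2] [511. 362.  35.]
```

```bash
python3 -m pendant '[{"jaw":0.5,"linear":[0,0,0],"twist":-7},{"jaw":0.5,"linear":[0,0,0],"twist":-3},{"jaw":0.5,"linear":[0,0,0.5],"twist":0},{"jaw":0.5,"linear":[0,0,0.5],"twist":0},{"jaw":0.5,"linear":[0,0,0.2],"twist":0},{"jaw":0.5,"linear":[0,0,0],"twist":0}]'; python3 st.py; python3 go.py .5195 .348 .025 -.0245; python3 tip.py | tail -3
```

```text
time: 9.12
position: [0.5282, 0.35, 0.0082]
tool_rot: [0.93, 0.284, 0.231, 0.04]
ft_force: [-11.5, -3.1, 22.4]
grip_width: 0.0433
grip_force: 11.5
t 9.12 p [0.5282 0.35   0.0082] q [ 0.4937  0.7714  1.8816 -1.3227  0.1701  2.753 ] 
X [0.7315 0.5467 0.4075] Y [ 0.5098 -0.8354  0.2056] Z [ 0.4528  0.0573 -0.8898] tilt 27.156901054687356 F [-11.4766  -3.0746  22.3544] gw 0.04334279614183958 gf 11.482621303293854
shift cm [-0.06  0.07  0.55]
-35 24 [ -3.1 -33.3 -34.9] [ 12.2  26.2 -30.1] [517. 354.  39.]
-30 28 [ -9.5 -33.  -30. ] [ 11.5  26.5 -25.3] [517. 357.  34.]
-25 9 [  0.2 -29.8 -24.8] [ 11.1  26.1 -21.8] [527. 348.  34.]
```

```bash
python3 -m pendant '[{"jaw":0.5,"linear":[0,0,-1],"twist":0},{"jaw":0.5,"linear":[0,0,-2],"twist":0},{"jaw":0.5,"linear":[0,0,-2.5],"twist":0},{"jaw":0.5,"linear":[0,0,-2.5],"twist":0},{"jaw":0.5,"linear":[0,0,0],"twist":-6.95},{"jaw":0.5,"linear":[0,0,0],"twist":-6.95},{"jaw":0.5,"linear":[0,0,0],"twist":-6.95},{"jaw":0.5,"linear":[0,0,0],"twist":-6.95},{"jaw":0.5,"linear":[0,0,0],"twist":-6.95},{"jaw":0.5,"linear":[0,0,0],"twist":-6.95},{"jaw":0.5,"linear":[0,0,0],"twist":-6.95},{"jaw":0.5,"linear":[0,0,0],"twist":-6.95}]'; python3 -m pendant '[{"jaw":0.5,"linear":[0,0,0],"twist":-6.95},{"jaw":0.5,"linear":[0,0,0],"twist":-6.95},{"jaw":0.5,"linear":[0,0,0],"twist":-6.95},{"jaw":0.5,"linear":[0,0,0],"twist":-6.95},{"jaw":0.5,"linear":[0,0,0],"twist":-6.95},{"jaw":0.5,"linear":[0,0,0],"twist":-6.95},{"jaw":0.5,"linear":[0,0,0],"twist":-6.95},{"jaw":0.5,"linear":[0,0,0],"twist":-6.95},{"jaw":0.5,"linear":[0,0,0],"twist":-6.95},{"jaw":0.5,"linear":[0,0,0],"twist":-6.95},{"jaw":0.5,"linear":[0,0,0],"twist":-6.95},{"jaw":0.5,"linear":[0,0,0],"twist":-6.95}]'; python3 st.py
python3 - <<'E'
from h import *
for n in("top","side"):
    c=cams.camera(n); m=cv2.inRange(cv2.cvtColor(c["color"],cv2.COLOR_BGR2HSV),(3,150,80),(13,255,255)); m[:200]=0
    k,l,s,ce=cv2.connectedComponentsWithStats(m)
    for i in range(1,k):
        if s[i][4]>30: print(n,s[i],onplane(c,ce[i],.025)[0])
E
```

```text
time: 10.17
position: [0.4935, 0.3454, 0.0768]
tool_rot: [0.688, 0.687, 0.185, 0.144]
ft_force: [-0.7, 0.2, -0.1]
grip_width: 0.0437
grip_force: 0.0
time: 11.17
position: [0.4935, 0.3454, 0.0768]
tool_rot: [0.057, 0.971, 0.042, 0.23]
ft_force: [-0.4, 0.5, -0.2]
grip_width: 0.0434
grip_force: 0.0
t 11.17 p [0.4935 0.3454 0.0768] q [ 0.5209  0.6168  1.9327 -0.8693  0.2326 -0.1163] 
X [-0.8875  0.1304 -0.4419] Y [0.0913 0.9899 0.1087] Z [ 0.4516  0.0561 -0.8904] tilt 27.071284797735323 F [-0.4495  0.4875 -0.218 ] gw 0.043440257213903384 gf 0.0
top [195 269  11  12 107] [0.52337958 0.28555508 0.025     ]
top [169 274  12  12 109] [0.52109742 0.34783453 0.025     ]
side [317 397  15  17 202] [0.52094001 0.28660188 0.025     ]
side [314 432  16  18 221] [0.51876016 0.34852585 0.025     ]
```

```bash
python3 -m pendant '[{"jaw":0.5,"linear":[0,0,0],"twist":-7},{"jaw":0.5,"linear":[0,0,0],"twist":-6.5},{"jaw":0.5,"linear":[0,0,0],"twist":0}]'; python3 st.py;  python3 go.py .5195 .348 .025 -.0245; python3 tip.py
```

```text
time: 11.52
position: [0.4938, 0.3454, 0.0764]
tool_rot: [-0.055, 0.971, 0.016, 0.233]
ft_force: [0.1, -0.4, 0.5]
grip_width: 0.0433
grip_force: 0.0
t 11.52 p [0.4938 0.3454 0.0764] q [ 0.5207  0.6176  1.9322 -0.8701  0.2324 -0.3459] 
X [-0.885 -0.099 -0.455] Y [-0.1136  0.9935  0.0048] Z [ 0.4516  0.056  -0.8905] tilt 27.066106884201336 F [ 0.1393 -0.3778  0.5136] gw 0.04326619098419455 gf 0.0
shift cm [ 0.04 -0.06  8.21]
nose 0.017
-60 13 [-10.4 -29.2 -59.4] [  8.7 -19.5 -55.5] [473. 319. 129.]
-55 18 [-10.9 -29.  -54.7] [  6.8  36.1 -50.2] [478. 333. 127.]
-50 28 [-11.9 -27.5 -50. ] [ -2.   35.1 -45.4] [479. 343. 122.]
-45 33 [-11.9 -26.1 -44.9] [  0.3  34.5 -40.2] [481. 345. 118.]
-40 36 [-10.3 -26.4 -40. ] [  3.7  34.  -35.1] [481. 343. 112.]
-35 51 [-10.5 -26.4 -34.9] [  6.   33.9 -30.1] [481. 352. 107.]
-30 51 [-10.6 -26.6 -29.8] [  9.   33.9 -25.1] [483. 344. 102.]
-25 20 [ -9.3 -26.8 -25. ] [  8.7  32.8 -20.4] [486. 338.  98.]
```

```bash
python3 -m pendant '[{"jaw":0.5,"linear":[0,0,2],"twist":0},{"jaw":0.5,"linear":[0,0,2],"twist":0},{"jaw":0.5,"linear":[0,0,1.5],"twist":0},{"jaw":0.5,"linear":[0,0,1],"twist":0},{"jaw":0.5,"linear":[0,0,0.6],"twist":0},{"jaw":0.5,"linear":[0,0,0.5],"twist":0},{"jaw":0.5,"linear":[0,0,0],"twist":0}]'; python3 st.py;  python3 go.py .5195 .348 .025 -.0245
```

```text
time: 12.15
position: [0.5284, 0.3494, 0.0074]
tool_rot: [-0.054, 0.971, 0.016, 0.233]
ft_force: [-0.3, 1.1, -1.0]
grip_width: 0.0437
grip_force: 0.0
t 12.15 p [0.5284 0.3494 0.0074] q [ 0.493   0.7725  1.8795 -1.2997  0.1717  0.0705] 
X [-0.8858 -0.0968 -0.4538] Y [-0.1113  0.9938  0.0053] Z [ 0.4505  0.0552 -0.8911] tilt 26.99168685425393 F [-0.3419  1.0907 -0.9827] gw 0.04368812702193353 gf 0.0
shift cm [ 0.   -0.03  0.47]
```

```bash
python3 -m pendant '[{"jaw":0.5,"linear":[0,0,0.2],"twist":0},{"jaw":0.5,"linear":[0,0,0.2],"twist":0},{"jaw":0.5,"linear":[0,0,0],"twist":0}]'; python3 -m pendant '[{"jaw":0.25,"linear":[0,0,0],"twist":0},{"jaw":0.25,"linear":[0,0,0],"twist":0},{"jaw":0.25,"linear":[0,0,0],"twist":0},{"jaw":0.25,"linear":[0,0,0],"twist":0},{"jaw":0.25,"linear":[0,0,0],"twist":0}]' 12;python3 st.py
```

```text
time: 12.4
position: [0.5302, 0.3499, 0.0048]
tool_rot: [-0.056, 0.971, 0.015, 0.233]
ft_force: [-0.4, -0.4, -0.1]
grip_width: 0.0434
grip_force: 0.1
time: 12.82
position: [0.5303, 0.3481, 0.0049]
tool_rot: [-0.055, 0.971, 0.013, 0.233]
ft_force: [0.1, -4.9, 2.3]
grip_width: 0.0288
grip_force: 12.0
t 12.82 p [0.5303 0.3481 0.0049] q [ 0.4911  0.7782  1.8773 -1.3239  0.1733  0.0887] 
X [-0.8849 -0.1013 -0.4547] Y [-0.1138  0.9935  0.0002] Z [ 0.4518  0.0519 -0.8906] tilt 27.047791017056756 F [ 0.1251 -4.9301  2.3389] gw 0.028776879678579805 gf 12.02305893501034
```

```bash
python3 -m pendant '[{"jaw":0.25,"linear":[0,0,-0.5],"twist":0},{"jaw":0.25,"linear":[0,0,-1],"twist":0},{"jaw":0.25,"linear":[0,0,-1.5],"twist":0},{"jaw":0.25,"linear":[0,0,-1.5],"twist":0},{"jaw":0.25,"linear":[0,0,0],"twist":0}]' 15;python3 st.py
cat > ball.py <<'E'
from h import *
np.set_printoptions(precision=4,suppress=True)
# ball centre in world and tool axes, by crossing the rays of both views
o=robot.get_obs();M=R.from_quat(o["tool_rot"]).as_matrix();p=np.array(o["position"]);rs=[];L=[]
for n in("top","side"):
    c=cams.camera(n); m=cv2.inRange(cv2.cvtColor(c["color"],cv2.COLOR_BGR2HSV),(3,150,80),(13,255,255)); m[:100]=0
    k,l,s,ce=cv2.connectedComponentsWithStats(m)
    b=[ (ce[i],s[i][4]) for i in range(1,k) if s[i][4]>15]; L.append([(rays(c,e),a,e) for e,a in b])
    if n=="side": cv2.imwrite("pics/last_side.png",c["color"])
    else: cv2.imwrite("pics/last_top.png",c["color"])
for (o1,d1),a1,e1 in L[0]:
    for (o2,d2),a2,e2 in L[1]:
        u,v=d1[0],d2[0]; st=np.linalg.lstsq(np.c_[u,-v],o2-o1,rcond=None)[0]
        P=o1+u*st[0]; Q=o2+v*st[1]
        if np.linalg.norm(P-Q)<.01: C=(P+Q)/2; print("ball",C,"gap mm",np.linalg.norm(P-Q)*1e3,"areas",a1,a2,"tool mm",(C-p)@M*1e3)
E
python3 ball.py
```

```text
time: 13.23
position: [0.5093, 0.3485, 0.0466]
tool_rot: [-0.057, 0.97, 0.017, 0.234]
ft_force: [0.3, -0.7, -0.8]
grip_width: 0.0291
grip_force: 15.0
t 13.23 p [0.5093 0.3485 0.0466] q [ 0.5088  0.6864  1.9125 -1.0523  0.1959 -0.1729] 
X [-0.8839 -0.1018 -0.4564] Y [-0.1175  0.9931  0.006 ] Z [ 0.4527  0.059  -0.8897] tilt 27.160606319248583 F [ 0.2536 -0.6633 -0.7608] gw 0.02914112421285797 gf 14.999676793813705
ball [0.5233 0.2838 0.0201] gap mm 4.399940249018431 areas 75 205 tool mm [  6.2515 -66.087   26.0381]
```

```bash
python3 -m pendant '[{"jaw":0.25,"linear":[0,0,-3],"twist":0},{"jaw":0.25,"linear":[0,0,-4],"twist":0},{"jaw":0.25,"linear":[0,0,-4],"twist":0},{"jaw":0.25,"linear":[0,0,-4],"twist":0},{"jaw":0.25,"linear":[0,0,-4],"twist":0},{"jaw":0.25,"linear":[0,-3,0],"twist":0},{"jaw":0.25,"linear":[0,-3,0],"twist":0},{"jaw":0.25,"linear":[0,-3,0],"twist":0},{"jaw":0.25,"linear":[0,0,0],"twist":0}]' 15;python3 st.py; python3 ball.py; python3 -c "
import cv2;cv2.imwrite('pics/l1.png',cv2.imread('pics/last_side.png')[180:480,200:600])"
```

```text
time: 14.08
position: [0.4342, 0.2434, 0.2129]
tool_rot: [-0.054, 0.971, 0.014, 0.232]
ft_force: [0.2, 0.3, -0.9]
grip_width: 0.0287
grip_force: 15.0
t 14.08 p [0.4342 0.2434 0.2129] q [ 0.3586  0.2275  2.0693 -0.2843  0.4018 -1.0864] 
X [-0.8862 -0.0987 -0.4526] Y [-0.1113  0.9938  0.0012] Z [ 0.4496  0.0514 -0.8917] tilt 26.908638807818136 F [ 0.193   0.2935 -0.9066] gw 0.02867412175046573 gf 14.998498857021332
ball [0.5223 0.2859 0.024 ] gap mm 2.5268262727581643 areas 107 202 tool mm [  3.2548  32.2878 210.2279]
ball [0.4299 0.2464 0.2428] gap mm 5.682966684254391 areas 41 205 tool mm [-10.0298   3.5647 -28.4822]
```

View pics/l1.png

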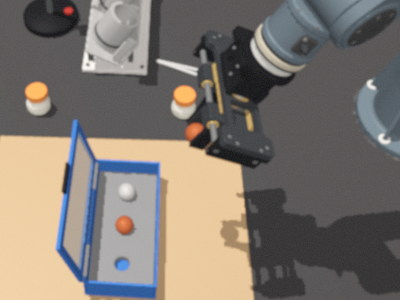

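The side crop shows the ball held at (194,131) and its pocket empty at (122,263). The second agate and the steel ball are undisturbed.

```bash
python3 go.py .5065 -.12 .208 -.0235
```

```text
shift cm [ -2.43 -37.2    4.06]
```

```bash
python3 -m pendant '[{"jaw":0.25,"linear":[0,-2.4,0],"twist":0},{"jaw":0.25,"linear":[-0.25,-3.5,0.4],"twist":0},{"jaw":0.25,"linear":[-0.25,-3.5,0.4],"twist":0},{"jaw":0.25,"linear":[-0.25,-3.5,0.4],"twist":0},{"jaw":0.25,"linear":[-0.25,-3.5,0.4],"twist":0},{"jaw":0.25,"linear":[-0.25,-3.5,0.4],"twist":0},{"jaw":0.25,"linear":[-0.25,-3.5,0.4],"twist":0},{"jaw":0.25,"linear":[-0.25,-3.5,0.4],"twist":0},{"jaw":0.25,"linear":[-0.25,-3.5,0.4],"twist":0},{"jaw":0.25,"linear":[-0.25,-3.5,0.4],"twist":0},{"jaw":0.25,"linear":[0,-2.5,0.4],"twist":0},{"jaw":0.25,"linear":[0,0,0],"twist":0}]' 15;python3 st.py; python3 ball.py; python3 go.py .551 -.115 .12 -.0235
```

```text
time: 15.18
position: [0.5104, -0.0789, 0.1886]
tool_rot: [-0.054, 0.971, 0.013, 0.232]
ft_force: [0.0, -0.8, 0.2]
grip_width: 0.029
grip_force: 15.0
t 15.18 p [ 0.5104 -0.0789  0.1886] q [-0.554   0.2907  2.0782  0.6494  0.4798 -2.7747] 
X [-0.8862 -0.0997 -0.4524] Y [-0.1116  0.9938 -0.0005] Z [ 0.4496  0.05   -0.8918] tilt 26.898309115426137 F [ 0.0482 -0.7928  0.1546] gw 0.028989237609303643 gf 14.99903753399849
ball [ 0.5065 -0.0787  0.2146] gap mm 9.928635783411158 areas 26 83 tool mm [ -8.3127   0.6282 -24.9165]
ball [ 0.4997 -0.0847  0.2073] gap mm 4.508648856479271 areas 34 83 tool mm [  1.618   -4.6047 -21.752 ]
ball [0.5222 0.2859 0.0241] gap mm 2.6137145702144715 areas 107 205 tool mm [ 27.5794 361.3116 170.3019]
shift cm [-0.42 -4.67 10.14]
```

```bash
python3 -m pendant '[{"jaw":0.25,"linear":[0,0,-2.5],"twist":7},{"jaw":0.25,"linear":[0,0,-2.5],"twist":7},{"jaw":0.25,"linear":[0,0,0],"twist":7.1},{"jaw":0.25,"linear":[0,0,0],"twist":7.1},{"jaw":0.25,"linear":[0,0,0],"twist":7.1},{"jaw":0.25,"linear":[0,0,0],"twist":7.1},{"jaw":0.25,"linear":[0,0,0],"twist":7.1},{"jaw":0.25,"linear":[0,0,0],"twist":7.1},{"jaw":0.25,"linear":[0,0,0],"twist":7.1},{"jaw":0.25,"linear":[0,0,0],"twist":7.1},{"jaw":0.25,"linear":[0,0,0],"twist":7.1},{"jaw":0.25,"linear":[0,0,0],"twist":7.1}]'; python3 -m pendant '[{"jaw":0.25,"linear":[0,0,0],"twist":7.1},{"jaw":0.25,"linear":[0,0,0],"twist":7.1},{"jaw":0.25,"linear":[0,0,0],"twist":7.1},{"jaw":0.25,"linear":[0,0,0],"twist":7.1},{"jaw":0.25,"linear":[0,0,0],"twist":7.1},{"jaw":0.25,"linear":[0,0,0],"twist":7.1},{"jaw":0.25,"linear":[0,0,0],"twist":7.1},{"jaw":0.25,"linear":[0,0,0],"twist":7.1},{"jaw":0.25,"linear":[0,0,0],"twist":7.1},{"jaw":0.25,"linear":[0,0,0],"twist":7.1},{"jaw":0.25,"linear":[0,0,0],"twist":7.1},{"jaw":0.25,"linear":[0,0,0],"twist":7.1}]'; python3 -m pendant '[{"jaw":0.25,"linear":[0,0,0],"twist":7.1},{"jaw":0.25,"linear":[0,0,0],"twist":7.1},{"jaw":0.25,"linear":[0,0,0],"twist":0}]';python3 st.py; python3 ball.py; python3 go.py .551 -.115 .12 -.0235
```

```text
time: 16.28
position: [0.4836, -0.0732, 0.2329]
tool_rot: [0.616, 0.754, 0.168, 0.158]
ft_force: [-0.0, 0.9, -0.3]
grip_width: 0.0286
grip_force: 15.0
time: 17.28
position: [0.4836, -0.0732, 0.2329]
tool_rot: [0.963, 0.138, 0.231, 0.003]
ft_force: [-0.2, 0.4, -0.3]
grip_width: 0.0286
grip_force: 15.0
time: 17.53
position: [0.4837, -0.0734, 0.233]
tool_rot: [0.973, 0.02, 0.229, -0.025]
ft_force: [0.5, 0.7, -1.1]
grip_width: 0.0287
grip_force: 15.0
t 17.53 p [ 0.4837 -0.0734  0.233 ] q [-0.5866  0.165   2.0724  0.5396  0.612   0.5431] 
X [0.894  0.0267 0.4473] Y [ 0.05   -0.9979 -0.0404] Z [ 0.4453  0.0585 -0.8935] tilt 26.686918900504022 F [ 0.5344  0.6896 -1.0889] gw 0.028699566166193517 gf 15.002369731664658
ball [ 0.4814 -0.0751  0.2584] gap mm 5.658629465628827 areas 29 93 tool mm [  9.238    0.5173 -23.864 ]
ball [ 0.4742 -0.0802  0.2524] gap mm 9.090884826094284 areas 26 93 tool mm [  0.0029   5.4631 -22.0119]
ball [0.5223 0.2859 0.024 ] gap mm 2.4882459046359022 areas 107 203 tool mm [ -49.3713 -348.2472  224.8366]
shift cm [ 0.81  4.88 15.21]
```

```bash
python3 -m pendant '[{"jaw":0.25,"linear":[0.4,2.5,0],"twist":0},{"jaw":0.25,"linear":[0.4,2.4,0],"twist":0},{"jaw":0.25,"linear":[0,0,2.5],"twist":0},{"jaw":0.25,"linear":[0,0,3],"twist":0},{"jaw":0.25,"linear":[0,0,3],"twist":0},{"jaw":0.25,"linear":[0,0,2],"twist":0},{"jaw":0.25,"linear":[0,0,0],"twist":0}]' 15;python3 st.py; python3 ball.py; python3 go.py .551 -.115 .12 -.0235; python3 tip.py|tail -4
python3 -c "
import cv2,numpy as np
a=cv2.imread('pics/last_side.png')[90:250,270:430];b=cv2.imread('pics/last_top.png')[160:260,320:420]
cv2.imwrite('pics/j1.png',np.hstack([cv2.resize(a,(400,400)),cv2.resize(b,(400,400))]))"
```

```text
time: 18.22
position: [0.5402, -0.1169, 0.1378]
tool_rot: [0.973, 0.021, 0.228, -0.026]
ft_force: [-0.5, -0.1, -1.1]
grip_width: 0.0286
grip_force: 15.0
t 18.22 p [ 0.5402 -0.1169  0.1378] q [-0.5985  0.4421  2.0305  0.7911  0.4335  0.2419] 
X [0.8956 0.0284 0.444 ] Y [ 0.0522 -0.9978 -0.0414] Z [ 0.4419  0.0603 -0.8951] tilt 26.483980927070366 F [-0.4518 -0.1078 -1.054 ] gw 0.028601884116179404 gf 14.99974250793457
ball [ 0.5341 -0.1259  0.1543] gap mm 5.201178998492649 areas 19 49 tool mm [  1.628    7.9755 -18.0611]
ball [0.5222 0.2859 0.024 ] gap mm 2.594883465267929 areas 107 203 tool mm [ -55.2056 -398.1915  118.1944]
shift cm [ 0.03 -0.12  4.69]
-40 27 [ -9.4 -26.5 -39.9] [  8.4  17.9 -35.3] [ 525. -108.  176.]
-35 31 [-10.4 -27.4 -35. ] [  8.5  20.  -30.1] [ 526. -105.  171.]
-30 22 [ -8.5 -27.3 -29.6] [  8.3  17.6 -25.2] [527. -96. 166.]
-25 16 [ -8.5 -27.  -24.9] [  9.3  20.1 -20.9] [530. -97. 162.]
```

View pics/j1.png

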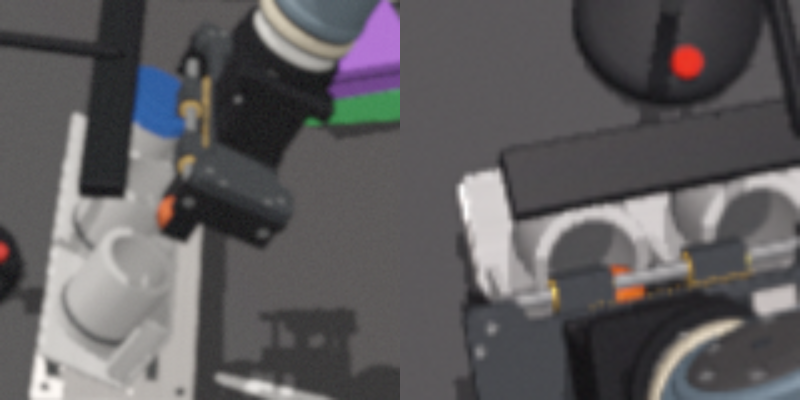

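The side view shows the ball between the fingers at (336,175), short of the mouth of the left jar. The top view shows it at (377,230), in line with that mouth.

```bash
python3 -m pendant '[{"jaw":0.25,"linear":[0,-0.2,1],"twist":0},{"jaw":0.25,"linear":[0,0,1],"twist":0},{"jaw":0.25,"linear":[0,0,1],"twist":0},{"jaw":0.25,"linear":[0,0,0.6],"twist":0},{"jaw":0.25,"linear":[0,0,0.4],"twist":0},{"jaw":0.25,"linear":[0,0,0.2],"twist":0},{"jaw":0.25,"linear":[0,0,0],"twist":0}]' 15;python3 st.py; python3 ball.py; python3 go.py .551 -.115 .12 -.0235; python3 tip.py|tail -2
python3 -c "
import cv2,numpy as np
a=cv2.imread('pics/last_side.png')[130:230,280:380];b=cv2.imread('pics/last_top.png')[190:250,340:400]
cv2.imwrite('pics/j2.png',np.hstack([cv2.resize(a,(400,400)),cv2.resize(b,(400,400))]))"
```

```text
time: 18.95
position: [0.5595, -0.1144, 0.1044]
tool_rot: [0.973, 0.019, 0.231, -0.024]
ft_force: [0.4, -0.4, 0.0]
grip_width: 0.0289
grip_force: 15.0
t 18.95 p [ 0.5595 -0.1144  0.1044] q [-0.5672  0.5284  2.0198  0.9376  0.3648  0.114 ] 
X [0.893  0.0266 0.4493] Y [ 0.0489 -0.9981 -0.0381] Z [ 0.4475  0.056  -0.8926] tilt 26.804068710111526 F [ 0.4212 -0.4117  0.0161] gw 0.028861736369218155 gf 14.999873489141464
ball [0.5223 0.2859 0.024 ] gap mm 2.5268262727581643 areas 107 202 tool mm [ -58.7454 -398.2939   77.5113]
shift cm [-0.06 -0.04  0.58]
-30 23 [ -8.7 -30.6 -30. ] [  9.1  16.  -25.3] [547. -96. 131.]
-25 12 [ -9.4 -26.3 -24.9] [  8.1  21.1 -21.2] [547. -96. 125.]
```

View pics/j2.png

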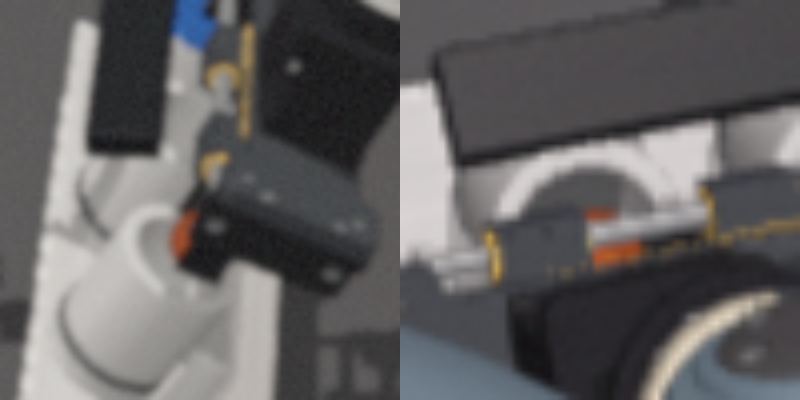

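The ball is at the left jar's mouth: (182,237) in the side crop, and inside the rim at (615,240) in the top crop. It needs a few more millimetres before release.

```bash
python3 -m pendant '[{"jaw":0.25,"linear":[0,0,0.3],"twist":0},{"jaw":0.25,"linear":[0,0,0.2],"twist":0},{"jaw":0.25,"linear":[0,0,0],"twist":0}]' 15;python3 st.py
```

```text
time: 19.35
position: [0.5617, -0.114, 0.0992]
tool_rot: [0.973, 0.019, 0.23, -0.024]
ft_force: [-1.0, -0.9, -0.3]
grip_width: 0.0287
grip_force: 15.0
t 19.35 p [ 0.5617 -0.114   0.0992] q [-0.5637  0.5411  2.0177  0.9578  0.3576  0.0958] 
X [0.8934 0.0261 0.4485] Y [ 0.0486 -0.9981 -0.0387] Z [ 0.4466  0.0564 -0.8929] tilt 26.75516846730263 F [-1.003  -0.9289 -0.3429] gw 0.028702741382920595 gf 14.999949485063553
```

```bash
python3 -m pendant '[{"jaw":0.38,"linear":[0,0,0],"twist":0},{"jaw":0.4,"linear":[0,0,0],"twist":0},{"jaw":0.45,"linear":[0,0,0],"twist":0},{"jaw":0.5,"linear":[0,0,0],"twist":0},{"jaw":0.5,"linear":[0,0,0],"twist":0},{"jaw":0.5,"linear":[0,0,-1],"twist":0},{"jaw":0.5,"linear":[0,0,-3],"twist":0},{"jaw":0.5,"linear":[0,0,-3],"twist":0},{"jaw":0.5,"linear":[0,0,-3],"twist":0},{"jaw":0.5,"linear":[0,0,-3],"twist":0},{"jaw":0.5,"linear":[0,0,-3],"twist":0},{"jaw":0.5,"linear":[0,0,0],"twist":0}]' 15;python3 st.py; python3 ball.py
python3 - <<'E'
from h import *
t=cv2.imread('pics/last_top.png'); m=cv2.inRange(cv2.cvtColor(t,cv2.COLOR_BGR2HSV),(3,120,50),(14,255,255)); m[:190]=0
k,l,s,ce=cv2.connectedComponentsWithStats(m)
c=dict(np.load("top0.npz"))
for i in range(1,k): print(s[i],ce[i])
a=np.radians(1.8)
seat=np.array([.5585,-.115,.114])+np.array([np.cos(a),np.sin(a),0])*(.055*.5-.010*.866)+np.array([0,0,-.055*.866-.005]); print("seat",seat,proj(c,seat))
E
```

```text
time: 20.35
position: [0.4905, -0.1243, 0.247]
tool_rot: [0.972, 0.02, 0.233, -0.021]
ft_force: [1.0, 0.4, 1.2]
grip_width: 0.0439
grip_force: 0.0
t 20.35 p [ 0.4905 -0.1243  0.247 ] q [-0.6919  0.1701  2.0127  0.5404  0.6915  0.4638] 
X [0.8903 0.0281 0.4546] Y [ 0.0481 -0.9983 -0.0325] Z [ 0.4529  0.0508 -0.8901] tilt 27.113237280792465 F [0.9776 0.3628 1.1889] gw 0.04387715429601225 gf 0.0
ball [0.5222 0.2859 0.0241] gap mm 2.5986727388938826 areas 107 201 tool mm [ -61.607  -400.7623  233.6263]
[  0 215   5   5  14] [  1.28571429 216.64285714]
[358 217  12  12 113] [363.6460177  222.57522124]
[195 269  12  12 112] [200.09821429 274.61607143]
[315 284   2   1   2] [315.5 284. ]
[321 286   1   1   1] [321. 286.]
[308 298   1   1   1] [308. 298.]
[321 299   2   2   2] [321.5 299.5]
[316 302   1   1   1] [316. 302.]
seat [ 0.5773307  -0.11440822  0.06137   ] [363.88715301 222.79973529]
```

Agate 1 is at (363.6,222.6) in the top view; the predicted seat projects to (363.9,222.8), so it is seated. Next is agate 2.

```bash
python3 go.py .441 .277 .186 -.0235
```

```text
shift cm [ -5.93 -40.01   7.43]
```

```bash
python3 -m pendant '[{"jaw":0.5,"linear":[-0.5,-3.65,0],"twist":0},{"jaw":0.5,"linear":[-0.5,-3.65,0],"twist":0},{"jaw":0.5,"linear":[-0.5,-3.65,0],"twist":0},{"jaw":0.5,"linear":[-0.5,-3.65,0],"twist":0},{"jaw":0.5,"linear":[-0.5,-3.65,0],"twist":0},{"jaw":0.5,"linear":[-0.5,-3.65,0],"twist":0},{"jaw":0.5,"linear":[-0.5,-3.65,0],"twist":0},{"jaw":0.5,"linear":[-0.6,-3.65,0],"twist":0},{"jaw":0.5,"linear":[-0.6,-3.65,0],"twist":0},{"jaw":0.5,"linear":[-0.6,-3.65,0],"twist":0},{"jaw":0.5,"linear":[-0.6,-3.65,0],"twist":0},{"jaw":0.5,"linear":[0,0,0],"twist":-4}]'; python3 -m pendant '[{"jaw":0.5,"linear":[0,0,0],"twist":-7.1},{"jaw":0.5,"linear":[0,0,0],"twist":-7.1},{"jaw":0.5,"linear":[0,0,0],"twist":-7.1},{"jaw":0.5,"linear":[0,0,0],"twist":-7.1},{"jaw":0.5,"linear":[0,0,0],"twist":-7.1},{"jaw":0.5,"linear":[0,0,0],"twist":-7.1},{"jaw":0.5,"linear":[0,0,0],"twist":-7.1},{"jaw":0.5,"linear":[0,0,0],"twist":-7.1},{"jaw":0.5,"linear":[0,0,0],"twist":-7.1},{"jaw":0.5,"linear":[0,0,0],"twist":-7.1},{"jaw":0.5,"linear":[0,0,0],"twist":-7.1},{"jaw":0.5,"linear":[0,0,0],"twist":-7.1}]';  python3 -m pendant '[{"jaw":0.5,"linear":[0,0,0],"twist":-7.1},{"jaw":0.5,"linear":[0,0,0],"twist":-7.1},{"jaw":0.5,"linear":[0,0,0],"twist":-7.1},{"jaw":0.5,"linear":[0,0,0],"twist":-7.1},{"jaw":0.5,"linear":[0,0,0],"twist":-7.1},{"jaw":0.5,"linear":[0,0,0],"twist":-7.1},{"jaw":0.5,"linear":[0,0,0],"twist":-7.1},{"jaw":0.5,"linear":[0,0,0],"twist":-7.1},{"jaw":0.5,"linear":[0,0,0],"twist":-7.1},{"jaw":0.5,"linear":[0,0,0],"twist":-7.1},{"jaw":0.5,"linear":[0,0,0],"twist":-7.1},{"jaw":0.5,"linear":[0,0,0],"twist":-7.1}]'; python3 st.py;python3 go.py .5215 .286 .025 -.0235
```

```text
time: 21.45
position: [0.4204, 0.2598, 0.2301]
tool_rot: [0.972, 0.056, 0.229, -0.018]
ft_force: [0.6, -0.2, -0.9]
grip_width: 0.0437
grip_force: 0.0
time: 22.45
position: [0.4216, 0.2535, 0.2295]
tool_rot: [0.677, 0.7, 0.178, 0.143]
ft_force: [-0.5, 0.1, 0.4]
grip_width: 0.0436
grip_force: 0.0
time: 23.45
position: [0.4216, 0.2535, 0.2295]
tool_rot: [0.025, 0.973, 0.034, 0.225]
ft_force: [-0.4, -0.2, 0.5]
grip_width: 0.0434
grip_force: 0.0
t 23.45 p [0.4216 0.2535 0.2295] q [ 0.3925  0.1893  2.0485 -0.2615  0.472  -0.9199] 
X [-0.8971  0.0638 -0.4371] Y [0.0331 0.9964 0.0776] Z [ 0.4405  0.0551 -0.896 ] tilt 26.356854005948023 F [-0.4385 -0.1787  0.5434] gw 0.0433707548374156 gf 0.0
shift cm [ 0.18  1.99 25.26]
```

```bash
python3 -m pendant '[{"jaw":0.5,"linear":[0.2,2,2],"twist":-7},{"jaw":0.5,"linear":[0,0,4],"twist":-3},{"jaw":0.5,"linear":[0,0,4],"twist":0},{"jaw":0.5,"linear":[0,0,4],"twist":0},{"jaw":0.5,"linear":[0,0,4],"twist":0},{"jaw":0.5,"linear":[0,0,0],"twist":0}]'; python3 st.py;python3 go.py .5215 .286 .025 -.0235
```

```text
time: 23.95
position: [0.4938, 0.2807, 0.0818]
tool_rot: [-0.057, 0.972, 0.012, 0.226]
ft_force: [-0.7, -0.3, -0.3]
grip_width: 0.0434
grip_force: 0.0
t 23.95 p [0.4938 0.2807 0.0818] q [ 0.3907  0.5781  2.0203 -0.8821  0.1585 -0.4485] 
X [-0.891  -0.1051 -0.4416] Y [-0.1159  0.9933 -0.0025] Z [ 0.4389  0.0489 -0.8972] tilt 26.207873203947678 F [-0.7129 -0.2636 -0.321 ] gw 0.04338213174220488 gf 0.0
shift cm [-0.01  0.22  8.68]
```

```bash
python3 -m pendant '[{"jaw":0.5,"linear":[0,0.2,2],"twist":0},{"jaw":0.5,"linear":[0,0,2],"twist":0},{"jaw":0.5,"linear":[0,0,1.5],"twist":0},{"jaw":0.5,"linear":[0,0,0],"twist":0}]'; python3 st.py;python3 go.py .5215 .286 .025 -.0235
```

```text
time: 24.28
position: [0.5176, 0.2858, 0.0397]
tool_rot: [-0.057, 0.972, 0.013, 0.23]
ft_force: [-0.5, 0.6, -0.4]
grip_width: 0.0437
grip_force: 0.0
t 24.28 p [0.5176 0.2858 0.0397] q [ 0.3816  0.6835  1.9881 -1.404   0.1207  0.0699] 
X [-0.888  -0.1043 -0.4478] Y [-0.1159  0.9933 -0.0015] Z [ 0.4449  0.0506 -0.8941] tilt 26.603468385630435 F [-0.473   0.6429 -0.4362] gw 0.04369495981536156 gf 0.0
shift cm [ 0.31 -0.03  3.83]
```

```bash
python3 -m pendant '[{"jaw":0.5,"linear":[0.3,0,1],"twist":0},{"jaw":0.5,"linear":[0,0,1],"twist":0},{"jaw":0.5,"linear":[0,0,0.8],"twist":0},{"jaw":0.5,"linear":[0,0,0.3],"twist":0},{"jaw":0.5,"linear":[0,0,0],"twist":0}]'; python3 st.py;python3 go.py .5215 .286 .025 -.0235
```

```text
time: 24.7
position: [0.5332, 0.2903, 0.018]
tool_rot: [-0.056, 0.973, 0.012, 0.226]
ft_force: [-0.0, 0.8, -0.3]
grip_width: 0.0435
grip_force: 0.0
t 24.7 p [0.5332 0.2903 0.018 ] q [ 0.378   0.7346  1.9483 -1.4274  0.1186  0.0931] 
X [-0.8919 -0.1027 -0.4404] Y [-0.1132  0.9936 -0.0023] Z [ 0.4378  0.0478 -0.8978] tilt 26.126942463982672 F [-0.0086  0.8228 -0.3372] gw 0.043480342199761435 gf 0.0
shift cm [ 0.79 -0.3   1.19]
```

```bash
python3 -m pendant '[{"jaw":0.5,"linear":[0.5,-0.2,0],"twist":0},{"jaw":0.5,"linear":[0.3,-0.2,0],"twist":0},{"jaw":0.5,"linear":[0,0,0],"twist":0}]'; python3 st.py;python3 go.py .5215 .286 .025 -.0235
```

```text
time: 24.95
position: [0.5274, 0.2866, 0.0177]
tool_rot: [-0.055, 0.973, 0.01, 0.222]
ft_force: [-0.4, -0.3, -0.0]
grip_width: 0.0436
grip_force: 0.0
t 24.95 p [0.5274 0.2866 0.0177] q [ 0.3752  0.7312  1.9599 -1.4295  0.1175  0.0934] 
X [-0.8953 -0.1034 -0.4334] Y [-0.1127  0.9936 -0.0042] Z [ 0.4311  0.045  -0.9012] tilt 25.68360742691565 F [-0.3999 -0.2998 -0.0082] gw 0.04357938905015749 gf 0.0
shift cm [0.22 0.   1.44]
```

```bash
python3 -m pendant '[{"jaw":0.5,"linear":[0.3,-0.05,0.5],"twist":0},{"jaw":0.5,"linear":[0.2,-0.05,0.5],"twist":0},{"jaw":0.5,"linear":[0.2,0,0.3],"twist":0},{"jaw":0.5,"linear":[0,0,0],"twist":0}]'; python3 st.py;python3 go.py .5215 .286 .025 -.0235
```

```text
time: 25.28
position: [0.5308, 0.2884, 0.0063]
tool_rot: [-0.055, 0.974, 0.009, 0.218]
ft_force: [0.3, 0.1, 1.0]
grip_width: 0.0435
grip_force: 0.0
t 25.28 p [0.5308 0.2884 0.0063] q [ 0.3759  0.7552  1.9453 -1.4301  0.1174  0.0958] 
X [-0.8991 -0.1037 -0.4252] Y [-0.1118  0.9937 -0.0059] Z [ 0.4231  0.0423 -0.9051] tilt 25.166126940081522 F [0.3329 0.1466 1.0251] gw 0.04348331320288335 gf 0.0
shift cm [ 0.06 -0.15  0.25]
```

```bash
python3 -m pendant '[{"jaw":0.5,"linear":[0.1,-0.15,0.2],"twist":0},{"jaw":0.5,"linear":[0,0,0],"twist":0}]'; python3 st.py;python3 go.py .5215 .286 .025 -.0235;python3 -m pendant '[{"jaw":0.25,"linear":[0,0,0],"twist":0},{"jaw":0.25,"linear":[0,0,0],"twist":0},{"jaw":0.25,"linear":[0,0,0],"twist":0},{"jaw":0.25,"linear":[0,0,0],"twist":0},{"jaw":0.25,"linear":[0,0,0],"twist":0}]' 12;python3 st.py
```

```text
time: 25.45
position: [0.5313, 0.2871, 0.0051]
tool_rot: [-0.055, 0.975, 0.009, 0.217]
ft_force: [-0.3, 0.1, -0.5]
grip_width: 0.0436
grip_force: 0.0
t 25.45 p [0.5313 0.2871 0.0051] q [ 0.373   0.7573  1.9448 -1.4302  0.1164  0.0934] 
X [-0.8998 -0.1037 -0.4237] Y [-0.1115  0.9937 -0.0064] Z [ 0.4217  0.0415 -0.9058] tilt 25.072002168786597 F [-0.2998  0.0536 -0.5382] gw 0.04364958184591814 gf 0.0
shift cm [ 0.05 -0.01  0.13]
time: 25.87
position: [0.5314, 0.2859, 0.0056]
tool_rot: [-0.055, 0.975, 0.008, 0.217]
ft_force: [1.0, -5.3, 1.6]
grip_width: 0.0291
grip_force: 12.0
t 25.87 p [0.5314 0.2859 0.0056] q [ 0.3725  0.7563  1.9456 -1.4303  0.1192  0.0936] 
X [-0.8997 -0.1031 -0.4242] Y [-0.1097  0.9939 -0.0088] Z [ 0.4225  0.0386 -0.9055] tilt 25.103206923159068 F [ 1.0037 -5.2798  1.6312] gw 0.02908806568679647 gf 12.000133395195007
```

```bash
python3 -m pendant '[{"jaw":0.25,"linear":[0,0,-0.5],"twist":0},{"jaw":0.25,"linear":[0,0,-1],"twist":0},{"jaw":0.25,"linear":[0,0,-2],"twist":0},{"jaw":0.25,"linear":[0,0,-3.5],"twist":0},{"jaw":0.25,"linear":[0,0,-4],"twist":0},{"jaw":0.25,"linear":[0,0,-4],"twist":0},{"jaw":0.25,"linear":[0,0,-4],"twist":0},{"jaw":0.25,"linear":[0,0,-4],"twist":0},{"jaw":0.25,"linear":[0,0,0],"twist":7.1},{"jaw":0.25,"linear":[0,0,0],"twist":7.1},{"jaw":0.25,"linear":[0,0,0],"twist":7.1},{"jaw":0.25,"linear":[0,0,0],"twist":7.1}]' 15; python3 -m pendant '[{"jaw":0.25,"linear":[0,0,0],"twist":7.1},{"jaw":0.25,"linear":[0,0,0],"twist":7.1},{"jaw":0.25,"linear":[0,0,0],"twist":7.1},{"jaw":0.25,"linear":[0,0,0],"twist":7.1},{"jaw":0.25,"linear":[0,0,0],"twist":7.1},{"jaw":0.25,"linear":[0,0,0],"twist":7.1},{"jaw":0.25,"linear":[0,0,0],"twist":7.1},{"jaw":0.25,"linear":[0,0,0],"twist":7.1},{"jaw":0.25,"linear":[0,0,0],"twist":7.1},{"jaw":0.25,"linear":[0,0,0],"twist":7.1},{"jaw":0.25,"linear":[0,0,0],"twist":7.1},{"jaw":0.25,"linear":[0,0,0],"twist":7.1}]'; python3 -m pendant '[{"jaw":0.25,"linear":[0,0,0],"twist":7.1},{"jaw":0.25,"linear":[0,0,0],"twist":7.1},{"jaw":0.25,"linear":[0,0,0],"twist":7.1},{"jaw":0.25,"linear":[0,0,0],"twist":7.1},{"jaw":0.25,"linear":[0,0,0],"twist":7.1},{"jaw":0.25,"linear":[0,0,0],"twist":7.1},{"jaw":0.25,"linear":[0,0,0],"twist":7.1},{"jaw":0.25,"linear":[0,0,0],"twist":7.1},{"jaw":0.25,"linear":[0,0,0],"twist":0}]'; python3 st.py; python3 ball.py
```

```text
time: 26.87
position: [0.4456, 0.2787, 0.1933]
tool_rot: [0.189, 0.957, 0.062, 0.211]
ft_force: [0.2, -0.5, -1.3]
grip_width: 0.0286
grip_force: 15.0
time: 27.87
position: [0.4456, 0.2786, 0.1925]
tool_rot: [0.787, 0.577, 0.188, 0.113]
ft_force: [-0.1, 0.1, -0.5]
grip_width: 0.0289
grip_force: 15.0
time: 28.62
position: [0.4456, 0.2785, 0.1925]
tool_rot: [0.966, 0.135, 0.219, 0.011]
ft_force: [-0.8, -0.1, -0.7]
grip_width: 0.0291
grip_force: 15.0
t 28.62 p [0.4456 0.2785 0.1925] q [ 0.4367  0.3107  2.0026 -0.3538  0.4331  2.0221] 
X [0.8675 0.2657 0.4205] Y [ 0.2563 -0.9633  0.0799] Z [ 0.4263  0.0385 -0.9038] tilt 25.34343607195281 F [-0.8048 -0.0679 -0.6973] gw 0.02909981667922526 gf 15.002387166023254
```

```bash
python3 -m pendant '[{"jaw":0.25,"linear":[0,0,0],"twist":7},{"jaw":0.25,"linear":[0,0,0],"twist":6},{"jaw":0.25,"linear":[0,0,0],"twist":0}]'; python3 go.py .495 -.2155 .24 -.0235; python3 st.py
```

```text
time: 28.97
position: [0.4457, 0.2783, 0.1924]
tool_rot: [0.975, 0.026, 0.219, -0.014]
ft_force: [-0.2, 0.2, -0.5]
grip_width: 0.0288
grip_force: 15.0
shift cm [ 4.28 49.5  -1.72]
t 28.97 p [0.4457 0.2783 0.1924] q [ 0.4364  0.3108  2.0023 -0.3539  0.434   2.2462] 
X [0.903  0.0448 0.4273] Y [ 0.0567 -0.9983 -0.0151] Z [ 0.4259  0.0379 -0.904 ] tilt 25.31297469276893 F [-0.1683  0.1856 -0.5211] gw 0.02877059658538857 gf 15.001992881298065
```

```bash
python3 -m pendant '[{"jaw":0.25,"linear":[0,2,-0.3],"twist":0},{"jaw":0.25,"linear":[0.1,3.5,-0.3],"twist":0},{"jaw":0.25,"linear":[0.3,3.6,-0.3],"twist":0},{"jaw":0.25,"linear":[0.3,3.6,-0.3],"twist":0},{"jaw":0.25,"linear":[0.3,3.6,-0.3],"twist":0},{"jaw":0.25,"linear":[0.3,3.6,-0.3],"twist":0},{"jaw":0.25,"linear":[0.3,3.6,0],"twist":0},{"jaw":0.25,"linear":[0.3,3.6,0],"twist":0},{"jaw":0.25,"linear":[0.3,3.6,0],"twist":0},{"jaw":0.25,"linear":[0.3,3.6,0],"twist":0},{"jaw":0.25,"linear":[0.3,3.6,0],"twist":0},{"jaw":0.25,"linear":[0.3,3.6,0],"twist":0}]' 15; python3 -m pendant '[{"jaw":0.25,"linear":[0.3,3.6,0],"twist":0},{"jaw":0.25,"linear":[0.3,3.6,0],"twist":0},{"jaw":0.25,"linear":[0,0,0],"twist":0}]'; python3 st.py; python3 go.py .553 -.2105 .12 -.0235; python3 ball.py
```

```text
time: 29.97
position: [0.4871, -0.1162, 0.2137]
tool_rot: [0.976, 0.028, 0.218, -0.012]
ft_force: [1.7, -0.2, 0.5]
grip_width: 0.0289
grip_force: 15.0
time: 30.22
position: [0.4997, -0.195, 0.2165]
tool_rot: [0.975, 0.025, 0.22, -0.008]
ft_force: [-0.0, -1.0, 0.8]
grip_width: 0.0289
grip_force: 15.0
t 30.22 p [ 0.4997 -0.195   0.2165] q [-0.7844  0.2764  1.9568  0.5389  0.6758  0.3495] 
X [0.902  0.0453 0.4293] Y [ 0.052  -0.9986 -0.0039] Z [ 0.4285  0.0258 -0.9032] tilt 25.421901993498793 F [-0.0338 -0.9834  0.8068] gw 0.028853748888102222 gf 14.999054074287415
shift cm [ 0.59  1.86 13.31]
```

```bash
python3 -m pendant '[{"jaw":0.25,"linear":[0.6,1.8,0],"twist":0},{"jaw":0.25,"linear":[0,0,2],"twist":0},{"jaw":0.25,"linear":[0,0,3],"twist":0},{"jaw":0.25,"linear":[0,0,3],"twist":0},{"jaw":0.25,"linear":[0,0,1.5],"twist":0},{"jaw":0.25,"linear":[0,0,1],"twist":0},{"jaw":0.25,"linear":[0,0,0],"twist":0}]' 15; python3 st.py; python3 go.py .553 -.2105 .12 -.0235; python3 ball.py; python3 tip.py | tail -2
python3 -c "
import cv2,numpy as np
a=cv2.imread('pics/last_side.png')[100:220,270:390];b=cv2.imread('pics/last_top.png')[180:260,370:450]
cv2.imwrite('pics/j3.png',np.hstack([cv2.resize(a,(400,400)),cv2.resize(b,(400,400))]))"
```

```text
time: 30.9
position: [0.5469, -0.197, 0.1202]
tool_rot: [0.976, 0.027, 0.216, -0.015]
ft_force: [-0.8, 0.1, -0.1]
grip_width: 0.029
grip_force: 15.0
t 30.9 p [ 0.5469 -0.197   0.1202] q [-0.7159  0.5073  1.9419  0.7116  0.4883  0.1975] 
X [0.9055 0.0466 0.4217] Y [ 0.0594 -0.9981 -0.0172] Z [ 0.4201  0.0406 -0.9066] tilt 24.96574705507454 F [-0.8461  0.0813 -0.1352] gw 0.02903877315161419 gf 14.999850243330002
shift cm [0.48 1.38 2.57]
ball [ 0.5398 -0.0878  0.2347] gap mm 7.667635583552736 areas 72 30 tool mm [  46.9824 -111.4352 -102.2928]
-30 22 [ -9.4 -28.6 -29.9] [  7.6  19.  -25.5] [ 534. -185.  148.]
-25 16 [ -8.9 -28.8 -24.8] [  7.8  16.8 -20.1] [ 537. -180.  144.]
```

View pics/j3.png

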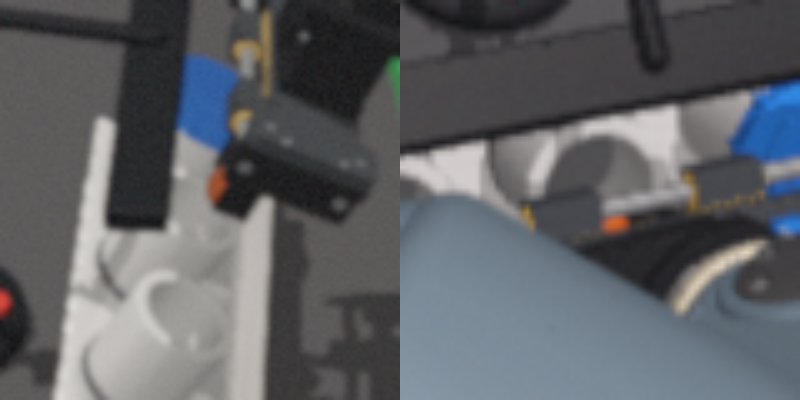

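The ball is held at (218,185) in the side crop and (615,224) in the top crop, in front of the middle jar's mouth. It needs a lateral shift before going in.

```bash
python3 -m pendant '[{"jaw":0.25,"linear":[0.4,0.7,0],"twist":0},{"jaw":0.25,"linear":[0,0.6,0],"twist":0},{"jaw":0.25,"linear":[0,0,0.6],"twist":0},{"jaw":0.25,"linear":[0,0,0.6],"twist":0},{"jaw":0.25,"linear":[0,0,0],"twist":0}]' 15; python3 st.py; python3 go.py .553 -.2105 .12 -.0235
```

```text
time: 31.47
position: [0.5568, -0.2119, 0.112]
tool_rot: [0.976, 0.025, 0.217, -0.014]
ft_force: [-1.1, -0.6, -0.4]
grip_width: 0.029
grip_force: 15.0
t 31.47 p [ 0.5568 -0.2119  0.112 ] q [-0.7254  0.5366  1.9124  0.7164  0.4889  0.1877] 
X [0.9047 0.0435 0.4238] Y [ 0.0553 -0.9983 -0.0157] Z [ 0.4224  0.0376 -0.9056] tilt 25.09483923656266 F [-1.1168 -0.6481 -0.4137] gw 0.028967975496794064 gf 14.99988466501236
shift cm [ 0.   -0.17  1.47]
```

```bash
python3 -m pendant '[{"jaw":0.25,"linear":[0,-0.15,0.6],"twist":0},{"jaw":0.25,"linear":[0,0,0.5],"twist":0},{"jaw":0.25,"linear":[0,0,0.3],"twist":0},{"jaw":0.25,"linear":[0,0,0],"twist":0}]' 15; python3 st.py; python3 go.py .553 -.2105 .12 -.0235; python3 ball.py
python3 -c "
import cv2,numpy as np
a=cv2.imread('pics/last_side.png')[120:200,290:370];b=cv2.imread('pics/last_top.png')[190:250,380:440]
cv2.imwrite('pics/j4.png',np.hstack([cv2.resize(a,(400,400)),cv2.resize(b,(400,400))]))"
```

```text
time: 31.8
position: [0.5626, -0.2093, 0.0991]
tool_rot: [0.976, 0.026, 0.217, -0.014]
ft_force: [-0.9, 0.2, 0.1]
grip_width: 0.0289
grip_force: 15.0
t 31.8 p [ 0.5626 -0.2093  0.0991] q [-0.713   0.5647  1.9105  0.748   0.4649  0.1624] 
X [0.9049 0.0439 0.4234] Y [ 0.056  -0.9983 -0.016 ] Z [ 0.422   0.0382 -0.9058] tilt 25.06908625562608 F [-0.9301  0.2152  0.1141] gw 0.0289031873922257 gf 14.999980330467224
shift cm [0.01 0.04 0.05]
```

View pics/j4.png

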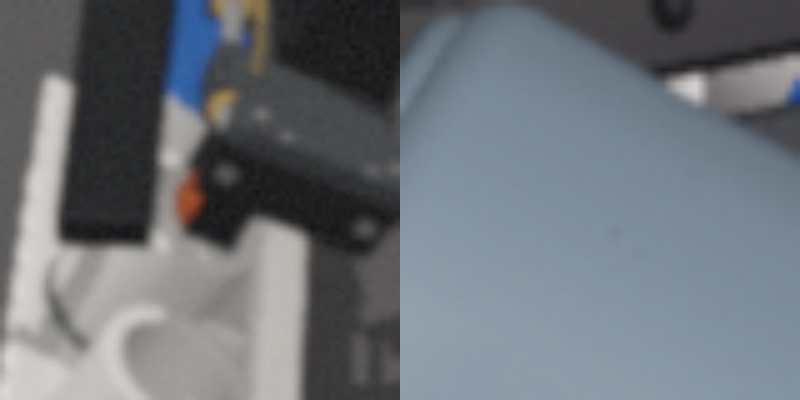

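The side crop shows the ball at (188,197), at the middle jar's rim. This is the same geometry as the first release, so I'm letting it go.

```bash
python3 -m pendant '[{"jaw":0.38,"linear":[0,0,0],"twist":0},{"jaw":0.4,"linear":[0,0,0],"twist":0},{"jaw":0.45,"linear":[0,0,0],"twist":0},{"jaw":0.5,"linear":[0,0,0],"twist":0},{"jaw":0.5,"linear":[0,0,0],"twist":0},{"jaw":0.5,"linear":[0,0,-1],"twist":0},{"jaw":0.5,"linear":[0,0,-3],"twist":0},{"jaw":0.5,"linear":[0,0,-3],"twist":0},{"jaw":0.5,"linear":[0,0,-3],"twist":0},{"jaw":0.5,"linear":[0,0,-3],"twist":0},{"jaw":0.3,"linear":[0,-3,-3],"twist":0},{"jaw":0.1,"linear":[0,-3,0],"twist":0}]' 15; python3 -m pendant '[{"jaw":0,"linear":[0,-3.6,0],"twist":0},{"jaw":0,"linear":[0,-3.6,0],"twist":0},{"jaw":0,"linear":[0,-3.6,0],"twist":0},{"jaw":0,"linear":[0,-3.6,0],"twist":0},{"jaw":0,"linear":[0,-3.6,0],"twist":0},{"jaw":0,"linear":[0,-3.6,0],"twist":0},{"jaw":0,"linear":[0,-3.6,0],"twist":0},{"jaw":0,"linear":[0,0,0],"twist":0}]'; python3 st.py
python3 - <<'E'
from h import *
c=cams.camera("top"); t=c["color"]; cv2.imwrite("pics/last_top.png",t)
m=cv2.inRange(cv2.cvtColor(t,cv2.COLOR_BGR2HSV),(3,120,50),(14,255,255)); m[:190]=0
k,l,s,ce=cv2.connectedComponentsWithStats(m)
for i in range(1,k):
    if s[i][4]>15: print(s[i],ce[i])
a=np.radians(1.8)
for m in ([.5585,-.115,.114],[.561,-.2105,.114]): print("seat",proj(c,np.array(m)+np.array([np.cos(a),np.sin(a),0])*(.055*.5-.010*.866)+np.array([0,0,-.0526])))
# lid: blue/black tab points from depth
hsv=cv2.cvtColor(t,cv2.COLOR_BGR2HSV); b=cv2.inRange(hsv,(100,150,60),(125,255,255)); 
v,u=np.nonzero(b[200:310,125:255]); uv=np.c_[u+125,v+200]; P=bydepth(c,uv); 
for z in(.06,.08,.1,.12,.14,.16): 
    q=P[abs(P[:,2]-z)<.008]
    if len(q): print(z,len(q),np.median(q,0),q[:,1].min(),q[:,1].max())
E
```

```text
time: 32.9
position: [0.4928, -0.1593, 0.251]
tool_rot: [0.975, 0.024, 0.221, -0.009]
ft_force: [1.1, 0.3, 0.3]
grip_width: 0.0364
grip_force: 0.0
time: 33.57
position: [0.4753, 0.1013, 0.2496]
tool_rot: [0.976, 0.03, 0.217, -0.015]
ft_force: [-0.0, 0.3, -0.1]
grip_width: 0.0004
grip_force: 0.0
t 33.57 p [0.4753 0.1013 0.2496] q [-0.0692  0.1233  2.0457  0.1374  0.544   1.3384] 
X [0.9042 0.0516 0.4239] Y [ 0.0645 -0.9978 -0.016 ] Z [ 0.4222  0.0418 -0.9055] tilt 25.102573705551222 F [-0.0148  0.3028 -0.0737] gw 0.000413229956633732 gf 0.0
[399 209  11  12  97] [404.24742268 214.94845361]
[358 217  12  12 113] [363.6460177  222.57522124]
seat [363.88841384 222.79683741]
seat [403.74921126 215.40984746]
0.06 163 [0.58015571 0.2901184  0.05790404] 0.1794632276386037 0.3933175736235534
0.08 24 [0.58442734 0.38540542 0.08008395] 0.1798377564398756 0.39504350058249943
0.1 27 [0.58887484 0.38665372 0.10212473] 0.17984622629845534 0.3952701646825317
0.12 23 [0.5938736  0.3869896  0.11814634] 0.18014487183200903 0.395003759596502
0.14 42 [0.60313978 0.27494109 0.14516575] 0.18043792110073525 0.39418487191632234
0.16 219 [0.60525087 0.28716705 0.15582887] 0.17961388481594295 0.39478159959110065
```

Both agates are seated: (363.6,222.6) and (404.2,214.9) against predicted seats (363.9,222.8) and (403.7,215.4). The lid's free edge is at about (0.605, y, 0.156).

```bash
python3 go.py .655 .24 .26 -.0205; python3 go.py .643 .24 .13 -.0205
```

```text
shift cm [ 17.33 -12.96   9.23]
shift cm [ 10.72 -12.84  20.49]
```

```bash
python3 -m pendant '[{"jaw":0,"linear":[2.5,-1.9,0.6],"twist":0},{"jaw":0,"linear":[3,-2.3,1.6],"twist":0},{"jaw":0,"linear":[3,-2.2,1.6],"twist":0},{"jaw":0,"linear":[3,-2.2,1.6],"twist":0},{"jaw":0,"linear":[3,-2.2,1.6],"twist":0},{"jaw":0,"linear":[3,-2.2,1.6],"twist":0},{"jaw":0,"linear":[0,0,0],"twist":0}]'; python3 st.py; python3 go.py .643 .24 .13 -.0205
```

```text
time: 34.2
position: [0.6727, 0.2372, 0.2483]
tool_rot: [0.975, 0.025, 0.221, -0.014]
ft_force: [0.8, -0.3, 0.2]
grip_width: 0.0005
grip_force: 0.0
t 34.2 p [0.6727 0.2372 0.2483] q [ 0.2058  0.4509  1.5368 -0.0767  0.712   1.7717] 
X [0.9013 0.0429 0.431 ] Y [ 0.0554 -0.9983 -0.0163] Z [ 0.4296  0.0385 -0.9022] tilt 25.552134579647607 F [ 0.7837 -0.2637  0.1915] gw 0.0004917860109629106 gf 0.0
shift cm [-7.76 -0.25 11.46]
```

```bash
python3 -m pendant '[{"jaw":0,"linear":[-1.95,0,2.85],"twist":0},{"jaw":0,"linear":[-1.95,0,2.85],"twist":0},{"jaw":0,"linear":[-1.95,0,2.85],"twist":0},{"jaw":0,"linear":[-1.95,0,2.85],"twist":0},{"jaw":0,"linear":[0,0,0],"twist":0}]'; python3 st.py; python3 -m pendant '[{"jaw":0,"linear":[-0.9,0,-0.4],"twist":0},{"jaw":0,"linear":[-0.9,0,-0.4],"twist":0},{"jaw":0,"linear":[-0.9,0,-0.4],"twist":0},{"jaw":0,"linear":[-0.9,0,-0.4],"twist":0},{"jaw":0,"linear":[-0.9,0,-0.4],"twist":0},{"jaw":0,"linear":[-0.9,0,-0.4],"twist":0},{"jaw":0,"linear":[-0.9,0,-0.4],"twist":0},{"jaw":0,"linear":[0,0,0],"twist":0}]'; python3 st.py
cat > lid.py <<'E'
from h import *
# lid angle from the blue points of the depth pictures above the walls
for n in("top","side"):
    c=cams.camera(n); cv2.imwrite(f"pics/last_{n}.png",c["color"])
    b=cv2.inRange(cv2.cvtColor(c["color"],cv2.COLOR_BGR2HSV),(100,150,40),(125,255,255)); v,u=np.nonzero(b); uv=np.c_[u,v]
    P=bydepth(c,uv); k=(P[:,2]>.058)&(P[:,2]<.2)&(P[:,1]>.16)&(P[:,1]<.41)&(P[:,0]>.44)&(P[:,0]<.65)
    P=P[k]
    if len(P)<5: print(n,"none above .058; n=",len(P)); continue
    i=np.argsort(-np.hypot(P[:,0]-.577,P[:,2]-.048))[:25]; e=np.median(P[i],0)
    print(n,len(P),"edge",e.round(3),"angle",np.arctan2(e[2]-.048,.577-e[0]).round(2))
E
python3 lid.py
```

```text
time: 34.62
position: [0.638, 0.2331, 0.1041]
tool_rot: [0.977, 0.025, 0.21, -0.011]
ft_force: [-0.6, -0.5, -0.4]
grip_width: 0.0008
grip_force: 0.0
t 34.62 p [0.638  0.2331 0.1041] q [ 0.2125  0.6157  1.7273 -0.1474  0.3811  1.8584] 
X [0.9103 0.0431 0.4118] Y [ 0.0528 -0.9985 -0.0121] Z [ 0.4107  0.0327 -0.9112] tilt 24.328819775608512 F [-0.6473 -0.5112 -0.4062] gw 0.0007873866354217124 gf 0.0
time: 35.28
position: [0.5708, 0.2328, 0.1094]
tool_rot: [0.976, 0.026, 0.215, -0.013]
ft_force: [-0.7, -0.2, 0.6]
grip_width: 0.0005
grip_force: 0.0
t 35.28 p [0.5708 0.2328 0.1094] q [ 0.2406  0.5508  1.8851 -0.2341  0.2824  1.969 ] 
X [0.9058 0.0452 0.4212] Y [ 0.0564 -0.9983 -0.014 ] Z [ 0.4199  0.0364 -0.9069] tilt 24.925805783817466 F [-0.6987 -0.2332  0.5644] gw 0.0004558730094241815 gf 0.0
top 130 edge [0.532 0.368 0.152] angle 1.17
side 534 edge [0.532 0.338 0.153] angle 1.16
```

```bash
python3 -m pendant '[{"jaw":0,"linear":[-1.05,0,-0.1],"twist":0},{"jaw":0,"linear":[-1.05,0,-0.1],"twist":0},{"jaw":0,"linear":[-1.05,0,-0.1],"twist":0},{"jaw":0,"linear":[-1,0,0.6],"twist":0},{"jaw":0,"linear":[-1,0,0.6],"twist":0},{"jaw":0,"linear":[-1,0,0.6],"twist":0},{"jaw":0,"linear":[-0.7,0,0.7],"twist":0},{"jaw":0,"linear":[0,0,0],"twist":0}]'; python3 st.py; python3 lid.py
```

```text
time: 36.05
position: [0.5209, 0.2304, 0.06]
tool_rot: [0.976, 0.026, 0.216, -0.012]
ft_force: [-0.6, 1.0, -0.3]
grip_width: 0.0002
grip_force: 0.0
t 36.05 p [0.5209 0.2304 0.06  ] q [ 0.2635  0.6213  2.0241 -0.8466  0.1003  2.6078] 
X [0.9055 0.0463 0.4219] Y [ 0.057  -0.9983 -0.0129] Z [ 0.4206  0.0358 -0.9065] tilt 24.968292086939 F [-0.5593  0.9516 -0.3123] gw 0.0002103509220897059 gf 0.0003919684638731269
top 458 edge [0.472 0.166 0.179] angle 0.89
side 942 edge [0.467 0.38  0.079] angle 0.27
```

```bash
python3 -m pendant '[{"jaw":0,"linear":[0,0,0],"twist":-7},{"jaw":0,"linear":[0,0,0],"twist":-7},{"jaw":0,"linear":[0,0,0],"twist":-7},{"jaw":0,"linear":[0,0,0.7],"twist":-7},{"jaw":0,"linear":[0,0,0.7],"twist":0},{"jaw":0,"linear":[0,0,0.7],"twist":0},{"jaw":0,"linear":[0,0,0],"twist":0}]'; python3 st.py; python3 lid.py
```

```text
time: 36.73
position: [0.5323, 0.2315, 0.0429]
tool_rot: [0.94, 0.261, 0.215, 0.04]
ft_force: [0.2, -0.2, 2.4]
grip_width: 0.0005
grip_force: 1.1
t 36.73 p [0.5323 0.2315 0.0429] q [ 0.2593  0.6651  2.0083 -1.1442  0.0805  2.416 ] 
X [0.7718 0.5074 0.3832] Y [ 0.4731 -0.8609  0.187 ] Z [ 0.4248  0.037  -0.9045] tilt 25.240441503593097 F [ 0.1764 -0.212   2.3944] gw 0.0004651696471301654 gf 1.0839547102872005
top 70 edge [0.474 0.184 0.156] angle 0.81
side 20 edge [0.523 0.34  0.059] angle 0.19
```

```bash
python3 -m pendant '[{"jaw":0,"linear":[0,0,0.3],"twist":0},{"jaw":0,"linear":[0,0,0.2],"twist":0},{"jaw":0,"linear":[0,0,0],"twist":0}]'; python3 st.py|tail -1; python3 -m pendant '[{"jaw":0,"linear":[0,0,0.2],"twist":0},{"jaw":0,"linear":[0,0,0],"twist":0}]'
```

```text
time: 37.08
position: [0.5326, 0.2316, 0.0414]
tool_rot: [0.94, 0.261, 0.216, 0.04]
ft_force: [-9.8, -1.4, 24.2]
grip_width: 0.0004
grip_force: 12.4
X [0.7708 0.5077 0.3848] Y [ 0.4731 -0.8607  0.188 ] Z [ 0.4266  0.0371 -0.9037] tilt 25.357196721592842 F [-9.7859 -1.4096 24.2361] gw 0.00036913003253379907 gf 12.411040612860234
time: 37.25
position: [0.5327, 0.2316, 0.0409]
tool_rot: [0.94, 0.261, 0.216, 0.04]
ft_force: [-16.4, -2.7, 37.7]
grip_width: 0.0001
grip_force: 18.6
```

```bash
python3 -m pendant '[{"jaw":0,"linear":[0,0,-0.5],"twist":0},{"jaw":0,"linear":[0,0,-2],"twist":0},{"jaw":0,"linear":[0,0,-4],"twist":0},{"jaw":0,"linear":[0,0,-4],"twist":0},{"jaw":0,"linear":[0,0,-4],"twist":0},{"jaw":0,"linear":[-3,0,-2],"twist":0},{"jaw":0,"linear":[-3,0,0],"twist":0},{"jaw":0,"linear":[0,0,0],"twist":0}]'; python3 st.py
python3 - <<'E'
from h import *
np.set_printoptions(precision=4,suppress=True)
for n in("side","top"):
    c=cams.camera(n); b=cv2.inRange(cv2.cvtColor(c["color"],cv2.COLOR_BGR2HSV),(100,150,40),(125,255,255)); v,u=np.nonzero(b); P=bydepth(c,np.c_[u,v])
    k=(P[:,2]>.045)&(P[:,2]<.09)&(P[:,1]>.17)&(P[:,1]<.4)&(P[:,0]>.46)&(P[:,0]<.59); P=P[k]
    for a,bb in((.46,.48),(.48,.51),(.51,.55),(.55,.59)):
        q=P[(P[:,0]>=a)&(P[:,0]<bb)]; print(n,a,len(q),np.median(q[:,2]) if len(q) else None)
    if n=="top":
        m=cv2.inRange(cv2.cvtColor(c["color"],cv2.COLOR_BGR2HSV),(3,120,50),(14,255,255)); m[:190]=0
        k,l,s,ce=cv2.connectedComponentsWithStats(m); print([(ce[i].round(1),s[i][4]) for i in range(1,k) if s[i][4]>30])
E
```

```text
time: 37.92
position: [0.4463, 0.1969, 0.1241]
tool_rot: [0.941, 0.259, 0.214, 0.049]
ft_force: [-0.2, 0.2, -0.3]
grip_width: 0.0004
grip_force: 0.0
t 37.92 p [0.4463 0.1969 0.1241] q [ 0.2441  0.4204  2.1786 -0.6791  0.1373  1.9335] 
X [0.7743 0.5078 0.3776] Y [ 0.4655 -0.8613  0.2035] Z [ 0.4286  0.0182 -0.9033] tilt 25.401131992834138 F [-0.1555  0.2099 -0.3421] gw 0.00043330528915150557 gf 0.0
side 0.46 674 0.05447175741437865
side 0.48 225 0.053761003481343494
side 0.51 302 0.05393656803375735
side 0.55 633 0.05446358880597668
top 0.46 389 0.05534928208887191
top 0.48 96 0.0552173686861025
top 0.51 136 0.05549508474378029
top 0.55 390 0.055416442138593425
[(array([404.2, 215. ]), np.int32(98)), (array([363.6, 222.5]), np.int32(112))]
```

The lid lies flat at 54 mm along its whole depth, both agates are still seated, and the arm is clear.

```bash
python3 -c "
from rig import robot
print(robot.hand_in())"
```

```text
the job is handed in; nothing more can be done
None
```

I handed the job in at about 38 s: the last camera check showed one agate ball seated in each open jar and the ball case lid shut flat, and `hand_in()` returned no verdict; joints 3, 4 and 6 read up to 0.005 rad past their limits at times, and I did not measure the steel ball or bystanders again at the end.

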